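# Set up the patty press: spacers, click cap, trial stroke

### The arm

A 6-joint arm with a two-finger parallel gripper is mounted at the origin on a cart in front of the work surface, level with it; the furniture and walls round the work are solid. World frame = base frame: x ahead of the robot, y to its left, z up, the work surface at z = 0. Lengths are in m, angles in rad, forces in N, time in s.
With the tool pointing down it reaches from about 0.35 to 0.925 m from the base axis. Payload 6.4 kg.
Tool frame: the origin (TCP) lies at the very end of the fingers, on their centre line; the grasp point (between the pads) lies 19 mm behind it; z points along the fingers, y is the direction in which the jaws open and shut (so a half turn about z gives the same grasp; the last joint's range is limited). The gripper opens to 94 mm and grips with 3 to 60 N. Pads are 16 mm wide; open, the fingers measure 119 mm over their backs; the gripper's body (75 mm by 177 mm) begins 78 mm behind the grasp point.
Start: joints at [0.939, 0.245, 1.558, -0, 1.339, -0.174], TCP at [0.287, 0.583, 0.205] pointing down, gripper open.
Joint ranges: [-3.13, 3.13], [-1.02, 2.26], [0.13, 2.54], [-0.95, 4.09], [0.21, 2.88], [-2.74, 2.74]. Speed limits (rad/s): [2.57, 2.57, 3.14, 3.14, 3.14, 3.14].

### API

Orientations are given as a unit quaternion [w, x, y, z].
In Python, from workcell import * gives the robot as it stands.
- The arm moves only by the tool carry_out, never from a script. Its arguments are lists of equal length, an entry for each row: "linear": the shift along the world's x, y, z in units of 0.5 m (1.0 is 0.5 m), a list of three; "rot": the turn, a rotation vector about the world's x, y, z in units of pi rad (1.0 is pi rad), a list of three; "fingers": the gripper's target within -1 to 1 (fully open at 1, half-way at 0, shut at -1). In form: {"linear": [[x, y, z], ...], "rot": [[rx, ry, rz], ...], "fingers": [fingers, ...]}. A call has 1 to 8 rows; each row shifts and turns the commanded pose from where the row before left it; what a row does not reach is not made up. A row lasts 1/8 s, in which the tool goes at most 62.5 mm and 10.7 degrees, less where a joint would pass 70% of its speed; a pose out of reach is approached as far as the arm can. A call with a number of a shift or a turn outside -1 to 1 is refused whole. A call with a gripper value outside its range is refused whole. The fingers move at their own pace and stop on an object; "squeeze" is the grip in N (left out, the last holds). Time passes only in rows, so rows that do not move let the fingers close. It gives the time, the measured TCP pose, the force and the opening at its end, in the units of the state.
- state(): the state, without advancing time (a new reading comes with each control period).
- get_image(name): name is "side" or "top" or "wrist"; returns a dict with "image" (480x640x3 uint8, red, green, blue), "K" (3x3 intrinsics, pixels), "origin" and "orientation" of the camera in the world; the wrist camera has in their place "hand_eye" (4x4, takes a point from camera to tool coordinates, whose origin is the TCP and whose axes are the flange's). Camera axes: x right, y up, looking along -z (the intrinsics and any distortion apply to the point x, -y, -z); pixel columns grow to the right and rows downward; lengths in m; the calibration is good to about 2 mm. A picture is of the moment at which its call begins: read the wrist's pose just before it. There is no depth.
- sign_off(): hands the job in, once; it reports no verdict.
Trained networks look in a picture, given as the dict that the camera call returned (one of the last four; its "shot" number tells which), for a name from the list of things; names that differ only in an ending like _2 or _b are one class to them, and where a whole thing is asked for, a point or a joint stands for the part that bears it (a point fixed in the world has none). Each returns a list of dicts, best first, with "conf" (0 to 1); they miss things now and then, are a little off and sometimes report something else, mostly with a low value. They report only what shows in the picture. A call takes as long as a camera call.
- masks_of(picture, thing): "region" (480x640 bool, what is visible of it) and "uv" ([column, row] in pixels, amid what is visible of it).
- mark_of(picture, thing): "uv" ([column, row] in pixels: a listed point, or the origin of a listed thing).
The state is a dict: "t": time; "joint_positions": joint angles; "qd": joint speeds; "joint_torque": joint torques, N m; "position": TCP position; "orientation": TCP orientation; "force": force on the tool from outside, world axes, zero at the start; "torque": the same for the moment, N m; "grip_width": finger opening in m.
Only numpy, scipy, OpenCV 4.12 (cv2) and the standard library are available. Lean on these libraries where they do the work, as an engineer would, in place of code of your own. Each camera call takes 0.05 s, during which the arm holds its last target. There are 200 camera calls.

### The job

Set the patty press up for thick patties: slide every C-shaped spacer lying on the worktop sideways, gap first, onto the press's steel column so that they lie flat in one stack on the base and are let go. Then turn the black cap on top of the column clockwise until its ratchet clicks over and slips, and after that push the red pad of the press pedal right down to its stop for a moment and let it come back up. Leave the jars, tin and cup around it where they are.

Things in the scene. Friction and masses are not known exactly. Their poses are not given: they have to be found in the camera images.
- spacer_orange: Loose C-shaped orange spacer, 16 mm thick, lying flat at first; 70 g; may be absent (3 or 4 present). Origin: centre of ring, underside; z up. Ring 64 mm across, bore radius 14 mm. Gap faces own +x: 22.5 mm wide at its lips (x = 8.5 mm), flaring to 31 mm (x = 29 mm). Flat grip tab, 22 mm wide, as thick as the ring, runs along -x to x = -85 mm; grip across it near x = -66 mm. Works either face up.
- spacer_blue: Loose C-shaped blue spacer, 16 mm thick, lying flat at first; 70 g; may be absent (3 or 4 present). Origin: centre of ring, underside; z up. Ring 64 mm across, bore radius 14 mm. Gap faces own +x: 22.5 mm wide at its lips (x = 8.5 mm), flaring to 31 mm (x = 29 mm). Flat grip tab, 22 mm wide, as thick as the ring, runs along -x to x = -85 mm; grip across it near x = -66 mm. Works either face up.
- spacer_yellow: Loose C-shaped yellow spacer, 16 mm thick, lying flat at first; 70 g; may be absent (3 or 4 present). Origin: centre of ring, underside; z up. Ring 64 mm across, bore radius 14 mm. Gap faces own +x: 22.5 mm wide at its lips (x = 8.5 mm), flaring to 31 mm (x = 29 mm). Flat grip tab, 22 mm wide, as thick as the ring, runs along -x to x = -85 mm; grip across it near x = -66 mm. Works either face up.
- spacer_green: Loose C-shaped green spacer, 16 mm thick, lying flat at first; 70 g; may be absent (3 or 4 present). Origin: centre of ring, underside; z up. Ring 64 mm across, bore radius 14 mm. Gap faces own +x: 22.5 mm wide at its lips (x = 8.5 mm), flaring to 31 mm (x = 29 mm). Flat grip tab, 22 mm wide, as thick as the ring, runs along -x to x = -85 mm; grip across it near x = -66 mm. Works either face up.
- column_seat (a point): Foot of the press's upright column (rod 18 mm thick), on its axis, on top of the grey base, 20 mm above the worktop. Axes: x to the press's back, y to its left, z up. Free for 93 mm up to the cap, so spacers go on sideways, from the front (along +x), tab to the front. Press is fixed. Base: 170 mm (x) by 250 mm (y), its middle at x = -35, y = 65 mm from here. Stack of four is 64 mm high.
- cap_grip (a point): Point on the axis of the black ribbed click cap on top of the column, at mid-height of its grip, 114 mm above column_seat. Cap: upright cylinder 44 mm in diameter, 32 mm high (98 to 130 mm above column_seat), white line on top. It turns but does not rise or sink.
- lock_screw (a joint): Angle (rad) of the lock screw under the click cap; grows as the cap is turned clockwise seen from above; 1.6 = tight, at its stop. Starts between 0.2 and 0.9. Friction 0.03 N m; stays where it is left.
- click_cap (a joint): Angle (rad) by which the cap has slipped on its screw, clockwise seen from above; 0 at the start. The ratchet lets go at 0.22 N m, so only with the screw at its stop; 0.3 rad of slip is one click. Slipping further does no harm; turning back loosens the screw or takes up the slip.
- pedal_pad (a point): Middle of the upper face of the red ribbed pad (44 x 56 mm) at the front end of the press pedal, left of the column; moves with the pedal, whose hinge line runs along the press's y, about 135 mm behind the pad and 50 mm above the worktop. Up, the pad slopes 0.3 rad, its middle 101 mm above the worktop; fully down it is level, 62 mm above the worktop.
- press_pedal (a joint): Angle (rad) of the sprung press pedal: 0 = up, at rest; 0.3 = fully down on its stop. Springs back up by itself. About 3 N on the pad starts it moving, 8 N holds it down.
- spice_jar: Spice jar with a red cap, 45 mm across, 106 mm high, standing in front of the microwave; bystander. Origin at the centre of its underside.
- salt_jar: Pink jar, 55 mm across, 92 mm high, standing in front of the microwave; bystander. Origin at the centre of its underside.
- spice_jar_green: Spice jar with red cap and a light green label, 45 mm across, 106 mm high, in front of the microwave; bystander. Origin at the centre of its underside.
- coffee_jar: Glass jar of coffee with a grey lid, 64 mm across, 110 mm high, behind the press; bystander. Origin at the centre of its underside.
- fish_tin: Round tin, 86 mm across, 40 mm high, to the left of the microwave; bystander. Origin at the centre of its underside.
- yoghurt_cup: Yoghurt cup, 72 mm across, 71 mm high, left of the utensil tray; bystander. Origin at the centre of its underside.

How it is judged:
On the way, in this order (a step that is already met when the one before it is completed fails the run):
1. every spacer present lies flat in the stack on the column, let go (horizontal distance between each of spacer_orange, spacer_blue, spacer_yellow, spacer_green and column_seat below 0.01 m and z of spacer_orange in the frame of column_seat between -0.004 and 0.068 m and angle between the z axis of each of spacer_orange, spacer_blue, spacer_yellow, spacer_green and the z axis of column_seat, either way round below 0.12 rad and contact force between the fingers and spacer_orange below 0.3 N and z of spacer_blue in the frame of column_seat between -0.004 and 0.068 m and contact force between the fingers and spacer_blue below 0.3 N and z of spacer_yellow in the frame of column_seat between -0.004 and 0.068 m and contact force between the fingers and spacer_yellow below 0.3 N and z of spacer_green in the frame of column_seat between -0.004 and 0.068 m and contact force between the fingers and spacer_green below 0.3 N), for 0.3 s.
2. the cap is tight and its ratchet has slipped by a click (value of joint lock_screw above 1.54 rad and value of joint click_cap above 0.3 rad), for 0.1 s.
3. the pedal is fully down on its stop (value of joint press_pedal above 0.275 rad), for 0.2 s.
At the end, for the whole second after the job is handed in: Every spacer present is on the column (ring centre within 10 mm of the column's axis), flat (within 0.12 rad, either face up) in one stack on the base (origins from 0 to 68 mm above the seat), let go and at rest; the lock screw is tight (over 1.5 rad); the pedal is up again (under 0.04 rad) (all of step 1 and value of joint lock_screw above 1.5 rad and value of joint press_pedal below 0.04 rad and linear speed of each of spacer_orange, spacer_blue, spacer_yellow, spacer_green below 0.02 m/s); the robot touches nothing.
It fails at once if a jar, the tin or the cup is moved by more than 3 cm (distance of any of spice_jar, salt_jar, spice_jar_green, coffee_jar, fish_tin, yoghurt_cup from where it was at the start of the episode above 0.03 m).
Of spacer_orange, spacer_blue, spacer_yellow, spacer_green only 3 to 4 are there at a start; the rules pass over those that are not, and their reading is None.
At some moment in a run one of spacer_orange, spacer_blue, spacer_yellow, spacer_green may be knocked a few centimetres aside while the robot is not near it.
It also fails if it takes over 210 s, if anything falls off the work surface, if the arm or the gripper's body presses on something with over 40 N, if the wrist force passes 120 N, or if a joint passes its speed limit or range.

## Working session

There is one attempt and no reset: what is moved stays moved. The work goes in short steps, Python scripts to look and compute and a tool call to move; the robot and the scene stay as the last step left them, time stands still between calls to the robot, and variables do not carry over. Pictures are saved under pics/ and viewed, on a budget of 14 in all, crops included, one or two more only if the job needs it, and the job is handed in when it is done.

Besides the shell and the picture viewer there is one more tool, called after "Call:" as name(argument=value, ...) on one line, values as JSON. carry_out: Moves the arm, as the interface text tells. Its arguments: {"type":"object","properties":{"linear":{"type":"array"},"rot":{"type":"array"},"fingers":{"type":"array"},"squeeze":{"type":"number"}},"required":["linear","rot","fingers"]}

```bash
mkdir -p pics; ls
cat > h.py <<'E'
from workcell import *
import numpy as np, cv2
from scipy.spatial.transform import Rotation as R
def q2R(q): return R.from_quat([q[1],q[2],q[3],q[0]]).as_matrix()
def cam(p, st=None):
    if 'hand_eye' in p:
        T=np.eye(4);T[:3,:3]=q2R(st['orientation']);T[:3,3]=st['position'];T=T@np.array(p['hand_eye']);return T[:3,:3],T[:3,3]
    return q2R(p['orientation']),np.array(p['origin'])
def ray(p,uv,st=None):
    Rm,o=cam(p,st);K=np.array(p['K']);d=np.linalg.inv(K)@[uv[0],uv[1],1]
    return o,Rm@np.array([d[0],-d[1],-d[2]])
def onz(p,uv,z,st=None):
    o,d=ray(p,uv,st);return o+d*(z-o[2])/d[2]
def proj(p,X,st=None):
    Rm,o=cam(p,st);c=Rm.T@(np.array(X)-o);c=np.array([c[0],-c[1],-c[2]]);u=np.array(p['K'])@c;return u[:2]/u[2]
def save(p,n): cv2.imwrite('pics/'+n,cv2.cvtColor(p['image'],cv2.COLOR_RGB2BGR))
SP=['spacer_orange','spacer_blue','spacer_yellow','spacer_green']
E
python3 - <<'E'
from h import *
s=state();print(s)
P={}
for c in ['top','side']:
    p=get_image(c);save(p,c+'0.png');print(c,{k:np.round(v,3).tolist() for k,v in p.items() if k not in('image','shot')})
    for n in SP:
        for m in mark_of(p,n)[:2]:print(n,m['conf'],np.round(m['uv'],1),'z8',np.round(onz(p,m['uv'],0.0),3))
        for m in masks_of(p,n)[:2]:print('  mask',m['conf'],np.round(m['uv'],1),m['region'].sum(),np.round(onz(p,m['uv'],0.016),3))
    for n,z in [('column_seat',.02),('cap_grip',.134),('pedal_pad',.101)]:
        for m in mark_of(p,n)[:2]:print(n,m['conf'],np.round(m['uv'],1),np.round(onz(p,m['uv'],z),3))
E
```

```text
pics
{'t': 0.0, 'joint_positions': array([ 9.38911428e-01,  2.45799849e-01,  1.55901213e+00,  2.12004404e-05,
        1.33871240e+00, -1.74107968e-01]), 'qd': array([ 0.00233779, -0.0002662 , -0.00061944, -0.00011781,  0.00107804,
       -0.00098919]), 'joint_torque': array([ 7.47618396e-04, -4.15832448e+01, -3.14604735e+01,  6.85403729e-02,
        3.32307571e-02, -1.24769813e-04]), 'position': array([0.28690072, 0.58257967, 0.20435549]), 'orientation': array([-3.88276078e-04,  2.26897397e-01,  9.73918189e-01, -8.84442667e-04]), 'force': array([-0.09820686, -0.51201321,  0.83066152]), 'torque': array([ 0.01700084, -0.01188558,  0.03998186]), 'grip_width': 0.09391703455597489}
top {'K': [[468.786, 0.0, 310.373], [0.0, 468.786, 241.272], [0.0, 0.0, 1.0]], 'origin': [0.458, 0.137, 1.457], 'orientation': [0.717, 0.028, -0.035, -0.696]}
spacer_orange 0.74 [256.  254.2] z8 [0.545 0.293 0.   ]
spacer_orange 0.36 [455.2 251.1] z8 [ 0.573 -0.328  0.   ]
  mask 0.89 [250.9 258.6] 335 [0.53  0.306 0.016]
spacer_blue 0.88 [314.3 256.4] z8 [0.543 0.112 0.   ]
  mask 0.69 [318.4 261.4] 345 [0.527
[... 634 characters left out ...]
.536 0.282 0.   ]
spacer_orange 0.38 [337.  286.5] z8 [0.61  0.037 0.   ]
  mask 0.62 [263.3 250.9] 445 [0.514 0.275 0.016]
spacer_blue 0.65 [299.5 281.7] z8 [0.536 0.113 0.   ]
  mask 0.71 [294.4 285.5] 494 [0.506 0.091 0.016]
  mask 0.71 [337.6 271.8] 616 [0.636 0.072 0.016]
spacer_yellow 0.82 [311.2 302. ] z8 [0.517 0.024 0.   ]
  mask 0.73 [304.2 305.6] 493 [0.484 0.008 0.016]
spacer_green 0.95 [281.2 261.1] z8 [0.542 0.222 0.   ]
spacer_green 0.31 [320.7 268.7] z8 [0.617 0.127 0.   ]
  mask 0.84 [274.2 265.5] 439 [0.506 0.198 0.016]
column_seat 0.58 [413.2 368. ] [ 0.573 -0.317  0.02 ]
cap_grip 0.77 [420.3 335.1] [ 0.573 -0.326  0.134]
pedal_pad 0.65 [347.6 329.8] [ 0.473 -0.197  0.101]
```

View pics/top0.png

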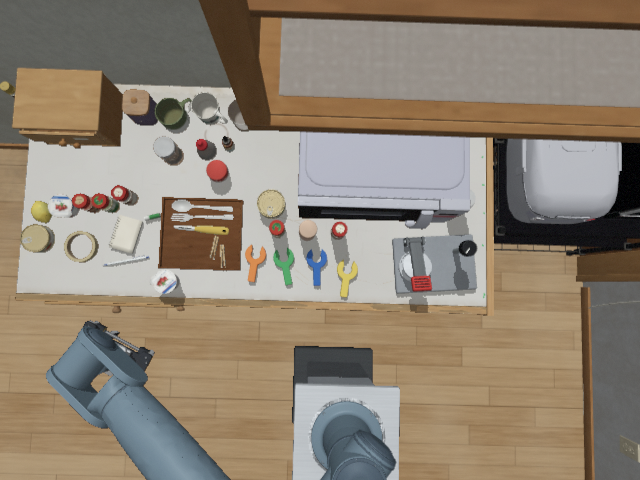

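View pics/side0.png

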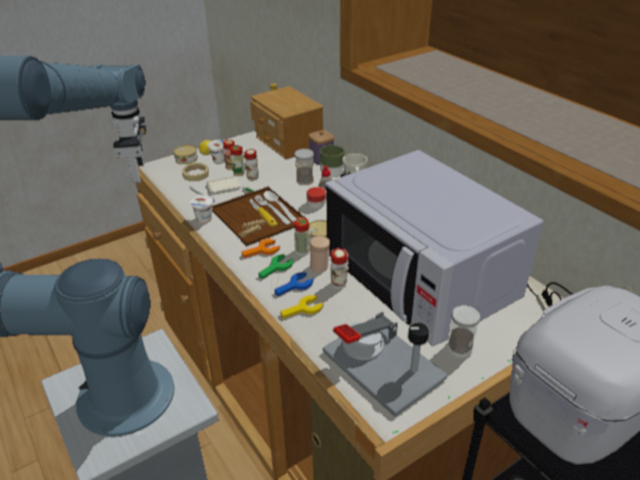

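All four spacers lie in a row with their tabs toward the robot: orange (256,254), green (285,256), blue (316,258) and yellow (346,268). The press is at the right, with its cap at (467,248) and pad at (421,283). I'll move over the spacers for a closer wrist view.

Call:
carry_out(linear=[[0.04,-0.1,0.05],[0.04,-0.1,0.05],[0.04,-0.1,0.05],[0.04,-0.1,0.05],[0.04,-0.1,0.05],[0.04,-0.1,0.05],[0.04,-0.1,0.05],[0.04,-0.1,0.05]], rot=[[0,0,0.018],[0,0,0.018],[0,0,0.018],[0,0,0.018],[0,0,0.018],[0,0,0.018],[0,0,0.018],[0,0,0.019]], fingers=[0,0,0,0,0,0,0,0], squeeze=20)

```text
t: 2.2
position: [0.4475, 0.1814, 0.4066]
orientation: [0.0, 0.0, 1.0, 0.0]
force: [0.7, 0.5, -0.1]
grip_width: 0.0469
```

Call:
carry_out(linear=[[0,-0.02,0],[0,0,0],[0,0,0]], rot=[[0,0,0],[0,0,0],[0,0,0]], fingers=[0,0,0])

```text
t: 2.58
position: [0.4466, 0.1741, 0.4044]
orientation: [-0.001, 0.0, 1.0, 0.0]
force: [0.1, 1.3, -0.7]
grip_width: 0.0468
```

```bash
cat >> h.py <<'E'
def outline(x,y,yaw,z):
    # C outline at height z in world
    a0=np.arctan2(11.25,8.5);  # lips
    pts=[(-.085,-.011),(-.085,.011),(-.030,.011)]
    th0=np.arctan2(.011,-.030);th1=np.arcsin(.0155/.032)
    pts+=[(.032*np.cos(t),.032*np.sin(t)) for t in np.linspace(th0,th1,14)]
    pts+=[(.029,.0155),(.0085,.01125)]
    t=np.arctan2(.01125,.0085)
    pts+=[(.014*np.cos(a),.014*np.sin(a)) for a in np.linspace(t,2*np.pi-t,16)]
    pts+=[(.0085,-.01125),(.029,-.0155)]
    pts+=[(.032*np.cos(a),.032*np.sin(a)) for a in np.linspace(-th1,-th0,14)]
    pts=np.array(pts);c,s=np.cos(yaw),np.sin(yaw)
    return np.c_[x+c*pts[:,0]-s*pts[:,1],y+s*pts[:,0]+c*pts[:,1],np.full(len(pts),z)]
def fit(p,region,st,x0,zt=.016):
    from scipy.optimize import minimize
    S=4
    ys,xs=np.where(region);u0,v0=xs.min()-25,ys.min()-25;w,h=xs.max()-u0+25,ys.max()-v0+25
    tgt=cv2.GaussianBlur(region[max(v0,0):v0+h,max(u0,0):u0+w].astype(np.float32),(0,0),1.5)
    o=np.array([max(u0,0),max(v0,0)])
    def cost(q):
        im=np.zeros(tgt.shape,np.uint8)
        for z in (zt,zt-.016):
            uv=np.array([proj(p,X,st) for X in outline(q[0],q[1],q[2],z)])-o
            cv2.fillPoly(im,[np.round(uv*16).astype(np.int32)],255,cv2.LINE_AA,4)
        return ((cv2.GaussianBlur(im.astype(np.float32)/255,(0,0),1.5)-tgt)**2).sum()/tgt.sum()
    best=min((minimize(cost,[x0[0],x0[1],x0[2]+d],method='Nelder-Mead',options=dict(initial_simplex=np.array([[x0[0],x0[1],x0[2]+d],[x0[0]+.01,x0[1],x0[2]+d],[x0[0],x0[1]+.01,x0[2]+d],[x0[0],x0[1],x0[2]+d+.2]]),xatol=1e-4,fatol=1e-5,maxiter=150)) for d in (-.25,0,.25)),key=lambda r:r.fun)
    return best.x,best.fun
E
cat > look.py <<'E'
from h import *
import sys
st=state();p=get_image('wrist');save(p,sys.argv[1]);print(np.round(st['position'],4),np.round(st['orientation'],4),np.round(st['force'],2))
print(np.round(p['K'],1).tolist(),np.round(p['hand_eye'],3).tolist())
for n in SP:
    mk=mark_of(p,n);mm=masks_of(p,n)
    print(n,[(m['conf'],np.round(m['uv'],1).tolist(),np.round(onz(p,m['uv'],0,st),3).tolist()) for m in mk[:2]])
    for m in mm[:1]:
        c=onz(p,m['uv'],.016,st)
        q,f=fit(p,m['region'],st,[c[0],c[1],np.pi/2*0]);print('   ',m['conf'],m['region'].sum(),np.round(m['uv']),'fit',np.round(q,4),round(f,3))
E
python3 look.py w1.png
```

```text
[0.4466 0.1741 0.4044] [-8.e-04  4.e-04  1.e+00  0.e+00] [ 0.06  1.33 -0.71]
[[335.9, 0.0, 319.9], [0.0, 335.9, 244.2], [0.0, 0.0, 1.0]] [[-0.001, 0.962, 0.272, 0.08], [1.0, 0.0, 0.001, 0.001], [0.001, 0.272, -0.962, -0.179], [0.0, 0.0, 0.0, 1.0]]
spacer_orange [(0.56, [384.5, 253.1], [0.548, 0.291, 0.0]), (0.34, [299.8, 286.2], [0.612, 0.136, 0.0])]
    0.96 1235 [392. 246.] fit [ 0.5419  0.2934 -0.1303] 0.014
spacer_blue [(0.62, [277.7, 246.3], [0.535, 0.098, 0.0])]
    0.62 1147 [279. 238.] fit [0.5363 0.1048 0.0368] 0.02
spacer_yellow [(0.63, [227.5, 230.6], [0.505, 0.009, 0.0]), (0.37, [337.6, 247.3], [0.537, 0.206, 0.0])]
    0.76 1260 [228. 221.] fit [ 0.504   0.0095 -0.1214] 0.022
spacer_green [(0.64, [339.4, 246.7], [0.536, 0.209, 0.0]), (0.56, [541.0, 198.2], [0.448, 0.558, 0.0])]
    0.98 1132 [336. 237.] fit [0.5345 0.2069 0.2166] 0.015
```

View pics/w1.png

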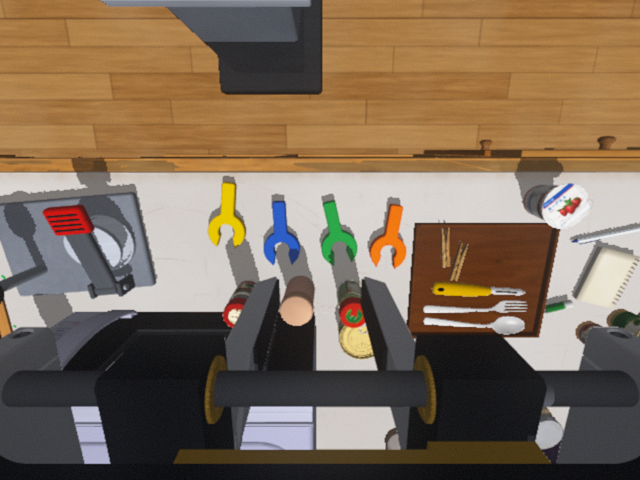

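The wrist view shows the four spacers clearly: yellow (228,221), blue (279,238), green (336,237), orange (392,246). The press is at the left. Next I'll look at the press close up.

Call:
carry_out(linear=[[0,-0.115,-0.03],[0,-0.115,-0.03],[0,-0.115,-0.03],[-0.02,-0.115,-0.03],[-0.02,-0.115,-0.03],[0,-0.11,-0.03],[0,0,0],[0,0,0]], rot=[[0,0,0],[0,0,0],[0,0,0],[0,0,0],[0,0,0],[0,0,0],[0,0,0],[0,0,0]], fingers=[0.6,0.6,0.6,0.6,0.6,0.6,0.6,0.6])

```text
t: 4.03
position: [0.4274, -0.1692, 0.3157]
orientation: [0.0, 0.001, 1.0, 0.0]
force: [0.2, 0.9, 0.3]
grip_width: 0.075
```

```bash
cat > lp.py <<'E'
from h import *
import sys,pickle
st=state();p=get_image('wrist');save(p,sys.argv[1]);print(np.round(st['position'],4),np.round(st['orientation'],4))
pickle.dump((p,st),open(sys.argv[1]+'.pkl','wb'))
for n,z in [('column_seat',.02),('cap_grip',.134),('pedal_pad',.101)]:
    print(n,[(m['conf'],np.round(m['uv'],1).tolist(),np.round(onz(p,m['uv'],z,st),4).tolist()) for m in mark_of(p,n)[:2]])
for n,z in [('cap_grip',.134),('pedal_pad',.101)]:
    print(n,'mask',[(m['conf'],np.round(m['uv'],1).tolist(),m['region'].sum(),np.round(onz(p,m['uv'],z,st),4).tolist()) for m in masks_of(p,n)[:2]])
E
python3 lp.py p1.png
```

```text
[ 0.4274 -0.1692  0.3157] [1.0e-04 1.3e-03 1.0e+00 1.0e-04]
column_seat [(0.75, [223.0, 299.4], [0.5696, -0.3187, 0.02])]
cap_grip [(0.79, [199.3, 337.2], [0.566, -0.3153, 0.134])]
pedal_pad [(0.63, [298.5, 252.5], [0.4692, -0.1953, 0.101])]
cap_grip mask [(0.97, [274.5, 265.3], np.int64(16283), [0.4742, -0.2206, 0.134])]
pedal_pad mask [(0.79, [302.0, 273.1], np.int64(4197), [0.4962, -0.1915, 0.101])]
```

View pics/p1.png

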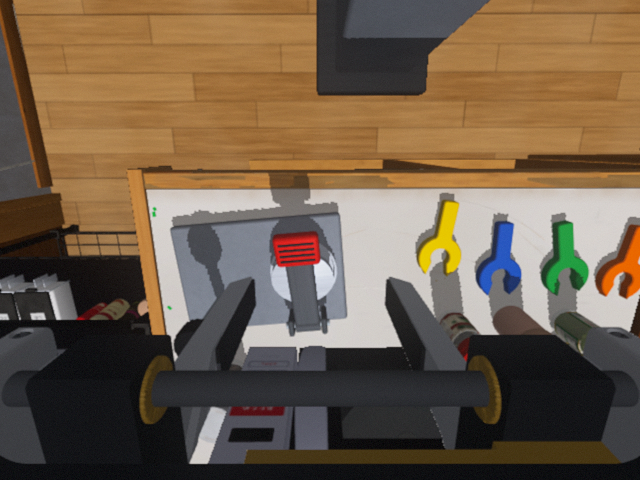

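Here the base's front corners are about (172,226) and (338,213), its right side ends near (345,318), the pad is at (297,250), and the cap is half hidden at (190,338). I'll pull back for two clear views of the column.

Call:
carry_out(linear=[[-0.08,0.0,0],[-0.08,0,0],[0,0,0],[0,0,0]], rot=[[0,0,0],[0,0,0],[0,0,0],[0,0,0]], fingers=[0.6,0.6,0.6,0.6])

```text
t: 4.82
position: [0.3477, -0.1693, 0.3158]
orientation: [0.0, 0.001, 1.0, -0.0]
force: [0.3, -0.5, 0.3]
grip_width: 0.0751
```

```bash
python3 lp.py p2.png
```

```text
[ 0.3477 -0.1693  0.3158] [ 5.e-04  9.e-04  1.e+00 -3.e-04]
column_seat [(0.86, [226.0, 344.3], [0.569, -0.3205, 0.02])]
cap_grip []
pedal_pad [(0.97, [300.2, 310.9], [0.4688, -0.1949, 0.101]), (0.34, [487.3, 318.4], [0.4799, 0.0479, 0.101])]
cap_grip mask [(0.75, [286.6, 311.9], np.int64(12079), [0.4532, -0.2088, 0.134])]
pedal_pad mask [(0.87, [303.2, 326.7], np.int64(3315), [0.4916, -0.1914, 0.101])]
```

Call:
carry_out(linear=[[0.0,-0.12,0],[0,-0.12,0],[0,-0.12,0],[0,-0.12,0],[0,0,0],[0,0,0]], rot=[[0,0,0],[0,0,0],[0,0,0],[0,0,0],[0,0,0],[0,0,0]], fingers=[0.6,0.6,0.6,0.6,0.6,0.6])

```text
t: 5.88
position: [0.3474, -0.409, 0.315]
orientation: [-0.0, 0.001, 1.0, 0.001]
force: [-0.0, -0.1, 0.6]
grip_width: 0.0753
```

```bash
python3 lp.py p3.png; python3 -c "
import cv2,numpy as np
a=cv2.imread('pics/p2.png')[150:390,60:380];b=cv2.imread('pics/p3.png')[150:390,200:520]
cv2.imwrite('pics/p23.png',cv2.resize(np.vstack([a,b]),None,fx=1.25,fy=1.25,interpolation=cv2.INTER_CUBIC))"
```

```text
[ 0.3474 -0.409   0.315 ] [-2.0e-04  1.1e-03  1.0e+00  6.0e-04]
column_seat [(0.74, [377.0, 342.7], [0.5653, -0.3178, 0.02])]
cap_grip [(0.72, [391.3, 392.7], [0.5658, -0.3183, 0.134])]
pedal_pad [(0.67, [484.6, 312.4], [0.4705, -0.1965, 0.101])]
cap_grip mask [(0.83, [389.3, 311.8], np.int64(11524), [0.4524, -0.3269, 0.134])]
pedal_pad mask [(0.92, [475.2, 317.0], np.int64(2498), [0.4771, -0.2078, 0.101])]
```

View pics/p23.png

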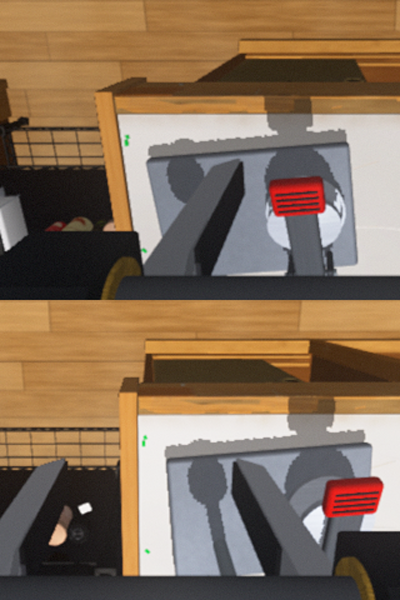

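The cap is hidden in both views. I'll centre on the column so it shows between the open fingers.

Call:
carry_out(linear=[[0.08,0.045,0.01],[0.08,0.045,0.01],[0.08,0.045,0.01],[0.07,0.045,0],[0,0,0],[0,0,0]], rot=[[0,0,0],[0,0,0],[0,0,0],[0,0,0],[0,0,0],[0,0,0]], fingers=[1,1,1,1,1,1])

```text
t: 6.92
position: [0.5018, -0.3194, 0.3305]
orientation: [-0.0, 0.001, 1.0, -0.0]
force: [-0.0, 0.1, 0.3]
grip_width: 0.0938
```

```bash
python3 lp.py p4.png; python3 -c "
import cv2
cv2.imwrite('pics/p4c.png',cv2.resize(cv2.imread('pics/p4.png')[120:400,220:540],None,fx=2,fy=2,interpolation=cv2.INTER_CUBIC))"
```

```text
[ 0.5018 -0.3194  0.3305] [-1.e-04  1.e-03  1.e+00 -2.e-04]
column_seat [(0.64, [321.2, 250.7], [0.5705, -0.3175, 0.02])]
cap_grip []
pedal_pad [(0.71, [422.8, 187.7], [0.4668, -0.195, 0.101])]
cap_grip mask [(0.59, [361.1, 222.4], np.int64(19443), [0.5023, -0.2722, 0.134])]
pedal_pad mask []
```

View pics/p4c.png

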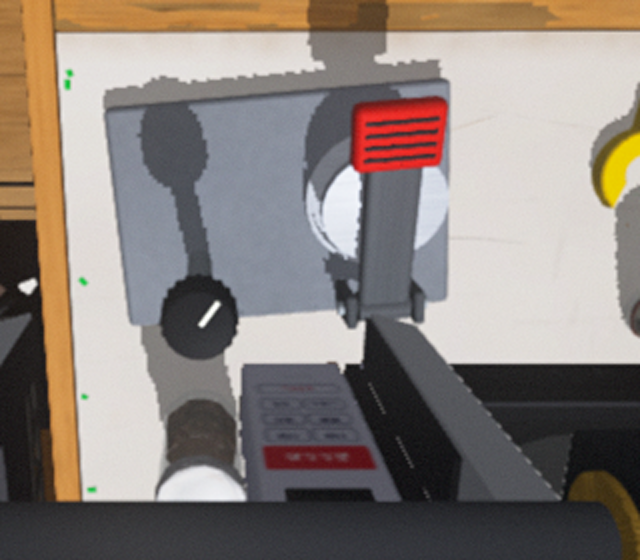

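The cap is clearly visible at crop (200,316), full frame (320,278). The base corners in the full frame are (274,176), (443,161) and (285,282). I'll fit the cap silhouette and the base outline to these.

```bash
cat > press.py <<'E'
from h import *
import pickle
from scipy.optimize import minimize
p,st=pickle.load(open('p4.png.pkl','rb'))
im=p['image'];g=im.max(2)
roi=np.zeros(g.shape,bool);roi[250:305,296:345]=True
m=((g<70)&roi).astype(np.uint8);m=cv2.morphologyEx(m,cv2.MORPH_CLOSE,np.ones((7,7),np.uint8))
n,l,s,c=cv2.connectedComponentsWithStats(m);k=l[278,320] or l[270,315];m=(l==k).astype(np.float32);print(s[k],c[k])
a=np.linspace(0,2*np.pi,40)
def cost(q):
    pts=np.array([proj(p,[q[0]+.022*np.cos(t),q[1]+.022*np.sin(t),z],st) for t in a for z in (.118,.15)])
    h=cv2.convexHull(pts.astype(np.float32))
    r=np.zeros(g.shape,np.uint8);cv2.fillPoly(r,[np.round(h*16).astype(np.int32)],255,cv2.LINE_AA,4)
    return ((cv2.GaussianBlur(r/255.,(0,0),1)-cv2.GaussianBlur(m,(0,0),1))**2).sum()
r=minimize(cost,[.57,-.318],method='Nelder-Mead',options=dict(initial_simplex=[[.57,-.318],[.575,-.318],[.57,-.312]]));print('cap',r.x,r.fun)
for uv in [(274,176),(443.5,161),(285,282)]:print('corner',np.round(onz(p,uv,.02,st),4))
# refined front edge of the base: grey -> (shadowed) white step by subpixel gradient per column
L=im.astype(float).sum(2)
E
python3 press.py
python3 - <<'E'
import sys;sys.path.insert(0,'.')
import pickle,numpy as np
from h import *
p,st=pickle.load(open('p4.png.pkl','rb'))
for u in (300,330,420):
    print(u,[p['image'][v,u].tolist() for v in range(158,182)])
E
```

```text
[ 300  257   39   42 1266] [319.13823065 278.01263823]
cap [ 0.56955388 -0.32041413] 70.58279732675945
corner [ 0.4585 -0.3849  0.02  ]
corner [ 0.4383 -0.1443  0.02  ]
corner [ 0.6215 -0.3742  0.02  ]
300 [[146, 142, 143], [137, 134, 131], [136, 131, 129], [135, 130, 127], [138, 134, 133], [136, 133, 130], [136, 132, 130], [135, 130, 126], [135, 132, 128], [138, 135, 131], [135, 129, 127], [137, 132, 128], [123, 120, 117], [94, 90, 91], [73, 76, 77], [77, 79, 83], [75, 79, 86], [82, 82, 89], [82, 83, 89], [77, 80, 88], [79, 81, 90], [79, 83, 88], [81, 84, 88], [81, 80, 89]]
330 [[217, 213, 209], [173, 168, 166], [137, 133, 130], [134, 129, 126], [134, 129, 126], [135, 131, 129], [134, 131, 128], [135, 130, 127], [134, 130, 127], [135, 132, 129], [116, 114, 113], [80, 81, 84], [93, 95, 102], [112, 114, 124], [130, 135, 146], [136, 143, 154], [135, 141, 154], [135, 142, 152], [136, 143, 152], [136, 139, 153], [135, 141, 154], [131, 137, 150], [136, 140, 154], [135, 142, 152]]
420 [[134, 130, 127], [131, 124, 124], [118, 112, 112], [80, 79, 84], [98, 97, 102], [118, 117, 128], [135, 139, 150], [142, 147, 158], [137, 140, 153], [121, 122, 133], [111, 108, 117], [94, 60, 63], [104, 34, 30], [115, 31, 31], [136, 33, 29], [170, 35, 32], [190, 36, 30], [212, 40, 36], [228, 43, 37], [236, 44, 41], [238, 47, 40], [209, 45, 41], [73, 45, 49], [86, 53, 53]]
```

The column is at about (0.569, -0.319) and the press yaw is about +0.08 rad; the base corners agree to within 3 mm. Yellow is next.

Call:
carry_out(linear=[[-0.024,0.11,0],[-0.024,0.11,0],[-0.024,0.11,-0.04],[-0.024,0.11,-0.07],[-0.024,0.11,-0.07],[-0.024,0.11,-0.07],[0,0.02,0],[0,0,0]], rot=[[0,0,0],[0,0,0],[0,0,0],[0,0,0],[0,0,0],[0,0,0],[0,0,0],[0,0,0]], fingers=[1,1,1,1,1,1,1,1])

```text
t: 8.22
position: [0.433, 0.0109, 0.2124]
orientation: [0.001, 0.001, 1.0, -0.0]
force: [0.7, 0.5, 0.7]
grip_width: 0.0937
```

```bash
cat > sp.py <<'E'
from h import *
import sys
n='spacer_'+sys.argv[1];st=state();p=get_image('wrist');save(p,sys.argv[2])
print(np.round(st['position'],4),np.round(st['orientation'],4))
print([(m['conf'],np.round(onz(p,m['uv'],0,st),4).tolist()) for m in mark_of(p,n)[:2]])
for m in masks_of(p,n)[:1]:
    c=onz(p,m['uv'],.016,st);q,f=fit(p,m['region'],st,[c[0]+.02,c[1],0])
    print(m['conf'],m['region'].sum(),np.round(m['uv']),'fit',np.round(q,4),round(f,3))
    g=q[:2]-.072*np.array([np.cos(q[2]),np.sin(q[2])])
    J=q2R(st['orientation'])[:,1];ty=np.arctan2(-J[0],J[1])
    print('grasp',g,'delta units',np.round((g-st['position'][:2])/.5,4),'rot units',round((q[2]-ty)/np.pi,4))
E
python3 sp.py yellow y1.png
```

```text
[0.433  0.0109 0.2124] [ 8.e-04  8.e-04  1.e+00 -4.e-04]
[(0.72, [0.5065, 0.0091, 0.0])]
0.74 2386 [323. 262.] fit [ 0.5039  0.0096 -0.1241] 0.017
grasp [0.43250275 0.01855972] delta units [-0.001   0.0154] rot units -0.039
```

View pics/y1.png

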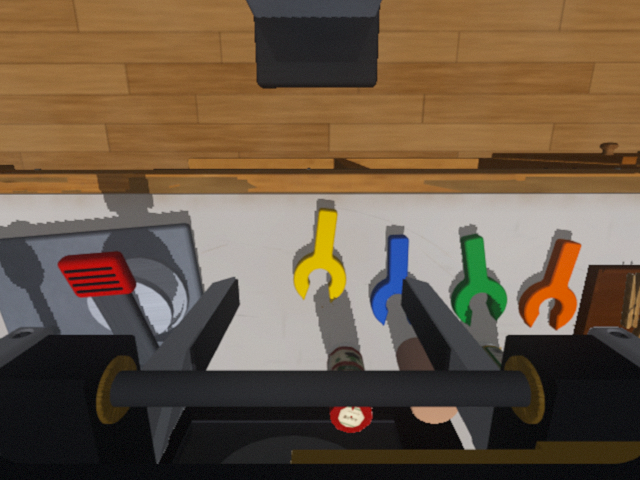

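The fit is solid and agrees with the earlier one. I'll grasp yellow.

Call:
carry_out(linear=[[0,0.015,-0.1],[0,0,-0.1],[0,0,-0.1],[0,0,-0.06],[0,0,-0.03],[0,0,0],[0,0,0]], rot=[[0,0,-0.039],[0,0,0],[0,0,0],[0,0,0],[0,0,0],[0,0,0],[0,0,0]], fingers=[0,0,0,0,0,0,0])

```text
t: 9.25
position: [0.4339, 0.0181, 0.0179]
orientation: [0.001, 0.063, 0.998, -0.0]
force: [0.4, 0.4, 0.0]
grip_width: 0.0469
```

Call:
carry_out(linear=[[-0.002,0,-0.026],[0,0,0],[0,0,0],[0,0,0],[0,0,0],[0,0,0],[0,0,0],[0,0,0]], rot=[[0,0,0],[0,0,0],[0,0,0],[0,0,0],[0,0,0],[0,0,0],[0,0,0],[0,0,0]], fingers=[0,0,-1,-1,-1,-1,-1,-1], squeeze=25)

```text
t: 10.25
position: [0.4315, 0.0186, 0.0036]
orientation: [0.0, 0.062, 0.998, 0.0]
force: [0.0, 0.6, 1.6]
grip_width: 0.0215
```

Call:
carry_out(linear=[[0,0,0.06],[0,0,0.1],[0,-0.03,0.1],[0,-0.1,0.02],[0,-0.11,0],[0,-0.11,0],[-0.008,-0.11,0],[-0.01,-0.11,0]], rot=[[0,0,0],[0,0,0],[0,0,0],[0,0,0.02],[0,0,0.02],[0,0,0.025],[0,0,0],[0,0,0]], fingers=[-1,-1,-1,-1,-1,-1,-1,-1])

```text
t: 11.25
position: [0.4217, -0.268, 0.1431]
orientation: [-0.0, -0.04, 0.999, 0.0]
force: [0.6, -0.1, -0.7]
grip_width: 0.0217
```

Call:
carry_out(linear=[[0,-0.1,0],[0,-0.03,-0.05],[0,0,-0.08],[0,0,0],[0,0,0]], rot=[[0,0,0],[0,0,0],[0,0,0],[0,0,0],[0,0,0]], fingers=[-1,-1,-1,-1,-1])

```text
t: 11.88
position: [0.4227, -0.3316, 0.0794]
orientation: [0.0, -0.04, 0.999, -0.0]
force: [0.3, -0.3, 0.4]
grip_width: 0.0219
```

Run:
```python
from h import *
st=state();p=get_image('wrist');save(p,'c1.png')
print(np.round(st['position'],4),np.round(st['orientation'],4),st['grip_width'])
zt=st['position'][2]-.0036+.016
for m in masks_of(p,'spacer_yellow')[:1]:
    c=onz(p,m['uv'],zt,st);q,f=fit(p,m['region'],st,[c[0]+.02,c[1],.08],zt);print(m['conf'],m['region'].sum(),'fit',np.round(q,4),f)
    d=q[:2]-st['position'][:2];print('grip->ring',np.linalg.norm(d),np.arctan2(d[1],d[0]))
for n,z in [('column_seat',.02),('cap_grip',.134)]:
    print(n,[(m['conf'],np.round(m['uv'],1).tolist(),np.round(onz(p,m['uv'],z,st),4).tolist()) for m in mark_of(p,n)[:2]])
cv2.imwrite('pics/c1c.png',cv2.resize(cv2.cvtColor(p['image'],cv2.COLOR_RGB2BGR)[160:430,180:500],None,fx=2,fy=2,interpolation=cv2.INTER_CUBIC))
```

```text
[ 0.4227 -0.3316  0.0794] [ 3.000e-04 -3.990e-02  9.992e-01 -4.000e-04] 0.021867938878141535
0.83 5333 fit [ 0.4956 -0.3251  0.0826] 0.7801728844642639
grip->ring 0.07311374977457595 0.08950256083558462
column_seat [(0.85, [316.2, 421.0], [0.5692, -0.3228, 0.02])]
cap_grip []
```

View pics/c1c.png

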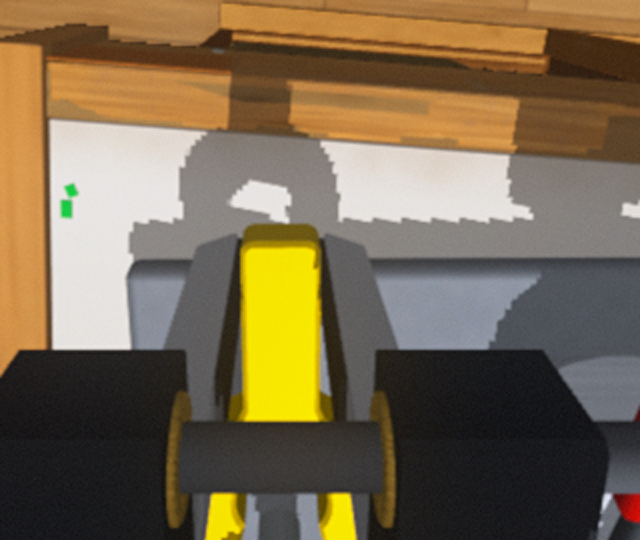

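The held spacer points along the press and the rod shows in its gap at crop (275,510). I'll check the lateral alignment from that pixel profile.

Run:
```python
from h import *
im=cv2.cvtColor(cv2.imread('pics/c1.png'),cv2.COLOR_BGR2RGB)
for v in (408,412,416,420,424,428,434): print(v,' '.join('%d/%d'%(im[v,u].max(),im[v,u].max()-im[v,u].min()) for u in range(290,350)))
p=get_image('wrist');st=state()
for y in (-.317,-.319,-.321,-.323):
    print(y,[np.round(proj(p,[.56,y+s*.009,z],st),1).tolist() for z in (.03,.06,.08) for s in(-1,1)])
```

```text
408 248/248 248/248 248/248 248/248 248/248 242/242 230/230 200/200 140/140 94/90 90/90 91/91 95/72 118/11 152/15 147/14 136/14 126/12 98/6 83/4 82/3 84/6 84/4 81/5 82/4 82/4 87/7 86/4 83/3 85/3 83/1 85/6 80/3 83/4 84/4 84/5 86/7 84/5 114/10 147/14 159/16 155/17 159/16 158/16 158/17 156/17 160/19 158/15 115/10 97/70 92/92 95/88 91/91 138/138 190/190 227/227 246/246 251/251 251/251 251/251
412 246/246 246/246 247/247 247/247 245/245 232/232 211/211 181/181 126/126 91/89 89/89 94/87 98/62 125/5 157/16 161/18 156/17 121/10 85/4 81/5 84/4 84/5 88/4 83/3 85/4 86/7 81/3 86/6 83/5 82/4 77/5 79/2 82/4 82/4 80/4 82/4 80/3 86/5 127/11 156/15 156/14 156/16 158/17 157/16 158/18 156/18 159/16 155/17 122/10 96/65 94/90 92/87 93/88 130/130 176/176 197/197 233/233 247/247 248/248 249/249
416 247/247 246/246 246/246 247/247 248/248 236/236 211/211 198/198 174/174 122/122 91/91 90/77 106/45 132/3 160/19 163/19 161/20 162/19 161/19 127/13 87/8 82/5 77/6 73/3 74/4 72/3 74/2 75/2 78/3 75/1 78/5 72/1 73/3 71/2 73/3 71/1 73/2 79/3 117/13 143/13 151/15 157/19 157/14 155/15 156/17 156/20 155/17 160/20 131/9 
[... 1408 characters left out ...]
8/16 159/15 157/16 156/16 130/14 85/6 70/4 72/2 73/4 73/3 75/5 76/3 76/5 75/5 74/3 74/4 77/3 76/6 75/2 73/5 69/3 71/4 71/4 65/1 68/5 71/1 123/12 158/15 158/19 160/17 159/16 160/19 161/18 159/18 156/16 161/19 160/20 158/15 177/72 206/206 235/235 247/247 248/248 248/248 248/248 248/248
-0.317 [[313.4, 420.3], [335.0, 421.7], [312.6, 451.6], [336.6, 453.1], [311.9, 476.8], [337.9, 478.4]]
-0.319 [[311.0, 420.1], [332.6, 421.6], [309.9, 451.4], [334.0, 453.0], [309.0, 476.6], [335.0, 478.2]]
-0.321 [[308.6, 419.9], [330.2, 421.4], [307.2, 451.2], [331.3, 452.8], [306.1, 476.4], [332.1, 478.1]]
-0.323 [[306.2, 419.8], [327.8, 421.2], [304.5, 451.0], [328.6, 452.6], [303.2, 476.2], [329.2, 477.9]]
```

The rod edges (308.5 and 329.5 at row 424) put the axis at y≈-0.321, so the line-up is within 1 mm. I'll lower and slide in.

Call:
carry_out(linear=[[0,-0.002,-0.05],[0,0,-0.051],[0,0,0],[0.03,0.0024,0],[0.03,0.0024,0],[0.02,0.0016,0],[0,0,0],[0,0,0]], rot=[[0,0,0],[0,0,0],[0,0,0],[0,0,0],[0,0,0],[0,0,0],[0,0,0],[0,0,0]], fingers=[-1,-1,-1,-1,-1,-1,-1,-1])

```text
t: 13.12
position: [0.4622, -0.329, 0.0279]
orientation: [-0.0, -0.04, 0.999, 0.0]
force: [0.1, 0.3, -0.9]
grip_width: 0.0218
```

Call:
carry_out(linear=[[0.03,0.0024,0],[0.025,0.002,0],[0.015,0.0012,0],[0,0,0],[0,0,0],[0,0,0]], rot=[[0,0,0],[0,0,0],[0,0,0],[0,0,0],[0,0,0],[0,0,0]], fingers=[-1,-1,-1,-1,-1,-1])

```text
t: 13.88
position: [0.497, -0.3263, 0.0279]
orientation: [-0.0, -0.04, 0.999, 0.0]
force: [0.5, 0.4, -0.1]
grip_width: 0.0217
```

Call:
carry_out(linear=[[0,0,-0.007],[0,0,0],[0,0,0],[0,0,0],[0,0,0],[0,0,0],[0,0,0]], rot=[[0,0,0],[0,0,0],[0,0,0],[0,0,0],[0,0,0],[0,0,0],[0,0,0]], fingers=[-1,-1,-1,-0.2,-0.2,-0.2,-0.2])

```text
t: 14.75
position: [0.4974, -0.3264, 0.0245]
orientation: [0.0, -0.04, 0.999, -0.0]
force: [0.2, -0.3, -0.2]
grip_width: 0.0379
```

Call:
carry_out(linear=[[-0.02,0,0.06],[-0.05,0,0.1],[-0.04,0.02,0.1],[-0.02,0.1,0.07],[0,0.12,0.03],[0,0.12,0],[0,0.12,0],[0,0.12,0]], rot=[[0,0,0],[0,0,0],[0,0,0],[0,0,0],[0,0,-0.025],[0,0,0],[0,0,0],[0,0,0]], fingers=[-0.2,0,0.3,1,1,1,1,1])

```text
t: 15.75
position: [0.4321, -0.0246, 0.2048]
orientation: [0.001, -0.0, 1.0, -0.0]
force: [0.5, -0.4, 0.1]
grip_width: 0.0941
```

Call:
carry_out(linear=[[0,0.12,0],[0,0.12,0],[0,0,0],[0,0,0]], rot=[[0,0,0],[0,0,0],[0,0,0],[0,0,0]], fingers=[1,1,1,1])

```text
t: 16.25
position: [0.4323, 0.0934, 0.2045]
orientation: [0.0, -0.001, 1.0, -0.0]
force: [-0.4, -0.8, -0.4]
grip_width: 0.094
```

```bash
python3 sp.py blue b1.png
python3 - <<'E'
from h import *
for c in ('top','side'):
    p=get_image(c);save(p,c+'1.png')
    for m in mark_of(p,'spacer_yellow')[:1]:print(c,m['conf'],np.round(onz(p,m['uv'],.02),4))
E
```

```text
[0.4323 0.0934 0.2045] [ 0.e+00 -7.e-04  1.e+00 -2.e-04]
[(0.96, [0.5342, 0.1042, 0.0]), (0.46, [0.6913, 0.2519, 0.0])]
0.9 2372 [327. 290.] fit [0.536  0.1051 0.0307] 0.016
grasp [0.46402982 0.10288469] delta units [0.0634 0.0189] rot units 0.0094
top 0.74 [ 0.5764 -0.324   0.02  ]
side 0.91 [ 0.5663 -0.3117  0.02  ]
```

View pics/b1.png

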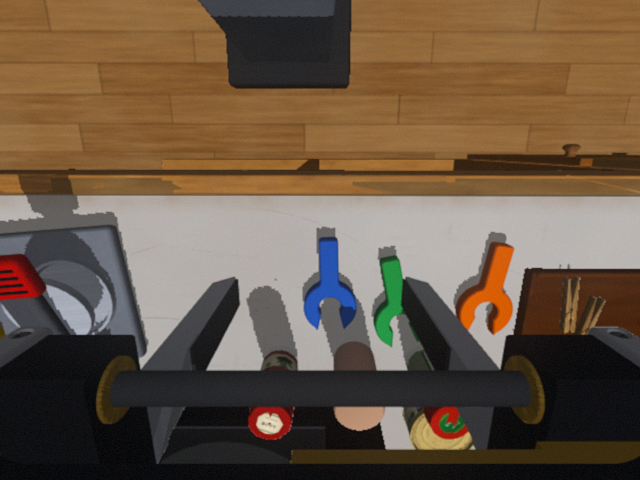

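Blue is clear at (327,290). Green seems to have shifted toward it and I'll measure it next. Grasping blue now.

Call:
carry_out(linear=[[0.032,0.01,-0.1],[0.031,0.009,-0.1],[0,0,-0.1],[0,0,-0.07],[0,0,-0.03],[0,0,0],[0,0,0]], rot=[[0,0,0.009],[0,0,0],[0,0,0],[0,0,0],[0,0,0],[0,0,0],[0,0,0]], fingers=[0,0,0,0,0,0,-1])

```text
t: 17.48
position: [0.4654, 0.103, 0.0061]
orientation: [0.002, -0.014, 1.0, -0.0]
force: [-0.0, -0.2, -0.4]
grip_width: 0.0401
```

Call:
carry_out(linear=[[0,0,0],[0,0,0],[0,0,0],[0,0,0]], rot=[[0,0,0],[0,0,0],[0,0,0],[0,0,0]], fingers=[-1,-1,-1,-1])

```text
t: 17.98
position: [0.4647, 0.1032, 0.0054]
orientation: [0.001, -0.015, 1.0, -0.0]
force: [-1.5, -0.1, 6.6]
grip_width: 0.0215
```

Call:
carry_out(linear=[[0,0,0.06],[0,0,0.1],[-0.02,-0.03,0.1],[-0.02,-0.1,0.03],[-0.02,-0.12,0],[-0.022,-0.12,0],[0,-0.12,0],[0,-0.12,0]], rot=[[0,0,0],[0,0,0],[0,0,0],[0,0,0.016],[0,0,0],[0,0,0],[0,0,0],[0,0,0]], fingers=[-1,-1,-1,-1,-1,-1,-1,-1])

```text
t: 18.98
position: [0.4222, -0.2036, 0.1494]
orientation: [0.0, -0.04, 0.999, -0.0]
force: [0.7, -1.1, -0.8]
grip_width: 0.0214
```

Call:
carry_out(linear=[[0,-0.12,0],[0,-0.1,0],[0,-0.04,-0.05],[0,0,-0.08],[0,0,-0.08],[0,0,0],[0,0,0],[0,0,0]], rot=[[0,0,0],[0,0,0],[0,0,0],[0,0,0],[0,0,0],[0,0,0],[0,0,0],[0,0,0]], fingers=[-1,-1,-1,-1,-1,-1,-1,-1])

```text
t: 19.98
position: [0.424, -0.333, 0.0466]
orientation: [0.001, -0.04, 0.999, -0.002]
force: [0.1, -0.2, -0.6]
grip_width: 0.0215
```

```bash
cat > chk.py <<'E'
from h import *
import sys
st=state();p=get_image('wrist');save(p,sys.argv[1])
J=q2R(st['orientation'])[:,1];print(np.round(st['position'],4),'yaw',np.arctan2(-J[0],J[1]),st['grip_width'],np.round(st['force'],1))
im=p['image'].astype(int);ty=float(sys.argv[2]) if len(sys.argv)>2 else -.3208
for v in (424,430,436,442):
    print(v,' '.join('%d/%d'%(im[v,u].max(),im[v,u].max()-im[v,u].min()) for u in range(292,348)))
for z in (.03,.045,.06,.08): print(z,[np.round(proj(p,[.5695-.009,ty+s*.009,z],st),1).tolist() for s in(-1,1)])
E
python3 chk.py c2.png; python3 -c "
import cv2
cv2.imwrite('pics/c2c.png',cv2.resize(cv2.imread('pics/c2.png')[200:450,220:420],None,fx=2.4,fy=2.4,interpolation=cv2.INTER_CUBIC))"
```

```text
[ 0.424  -0.333   0.0466] yaw 0.07966723766604256 0.02148419455686183 [ 0.1 -0.2 -0.6]
424 116/96 115/96 115/94 111/93 112/95 111/93 110/86 102/80 97/59 81/18 80/14 89/37 91/52 93/68 98/85 96/95 99/99 121/116 129/129 140/140 145/145 144/144 143/143 145/145 145/145 146/146 144/144 146/146 144/144 145/145 145/145 142/142 140/140 151/151 233/233 249/249 249/249 248/248 248/248 249/249 248/248 249/249 249/249 248/248 249/249 249/249 244/244 223/223 153/95 96/52 107/86 119/96 172/138 202/166 204/166 204/167
430 112/96 116/93 115/96 114/91 116/93 103/85 96/67 72/16 99/86 99/99 102/95 99/99 97/95 99/96 93/93 93/92 103/92 121/121 134/134 140/140 141/141 145/145 145/145 147/147 142/142 147/147 145/145 146/146 143/143 145/145 143/143 144/144 143/143 142/142 141/141 158/158 233/233 250/250 249/249 248/248 248/248 248/248 248/248 248/248 248/248 249/249 236/236 203/203 147/147 82/53 73/27 102/76 109/90 112/90 120/97 196/158
436 114/94 116/93 115/96 108/87 98/77 70/23 81/52 101/96 98/98 100/94 101/96 98/98 96/93 99/92 106/105 121/121 130/130 133/133 139/139 143/143 143/143 144/144 145/145 144/144 143/143 144/144 143/143 145/145 146/146 143/143 144/144 144/144 143/143 140/140 151/151 233/233 251/251 249/249 249/249 248/248 248/248 248/248 248/248 248/248 248/248 245/245 228/228 202/202 182/182 135/135 100/89 68/8 90/58 110/91 195/155 231/186
442 84/34 107/87 106/87 88/40 129/75 161/161 159/159 159/159 173/173 202/202 230/230 238/238 200/200 146/146 141/141 143/143 142/142 143/143 147/147 146/146 144/144 143/143 143/143 145/145 144/144 142/142 144/144 143/143 144/144 145/145 145/145 144/144 147/147 145/145 145/145 142/142 145/145 191/191 241/241 249/249 249/249 248/248 248/248 248/248 248/248 249/249 249/249 248/248 249/249 247/247 240/240 225/225 182/156 118/18 133/101 111/94
0.03 [[308.9, 454.5], [333.3, 456.1]]
0.045 [[308.2, 473.5], [334.1, 475.2]]
0.06 [[307.3, 495.0], [334.9, 496.7]]
0.08 [[306.0, 528.4], [336.2, 530.3]]
```

View pics/c2c.png

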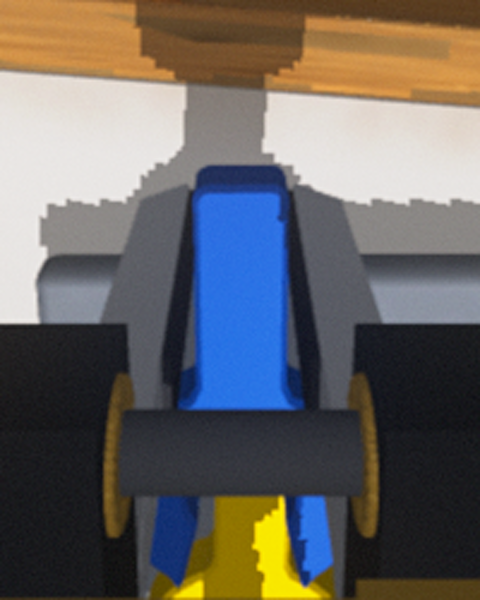

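Blue is squarely aligned, with the yellow tab centred in its gap. Sliding in.

Call:
carry_out(linear=[[0.03,0.0026,0],[0.03,0.0026,0],[0.03,0.0026,0],[0.03,0.0026,0],[0.028,0.0024,0],[0,0,0],[0,0,0],[0,0,0]], rot=[[0,0,0],[0,0,0],[0,0,0],[0,0,0],[0,0,0],[0,0,0],[0,0,0],[0,0,0]], fingers=[-1,-1,-1,-1,-1,-1,-1,-1])

```text
t: 21.02
position: [0.4964, -0.3254, 0.0443]
orientation: [-0.0, -0.039, 0.999, 0.0]
force: [-1.1, -0.7, -0.2]
grip_width: 0.0218
```

Call:
carry_out(linear=[[0,0,-0.008],[0,0,0],[0,0,0],[0,0,0],[0,0,0],[0,0,0],[0,0,0]], rot=[[0,0,0],[0,0,0],[0,0,0],[0,0,0],[0,0,0],[0,0,0],[0,0,0]], fingers=[-1,-1,-1,-0.2,-0.2,-0.2,-0.2])

```text
t: 21.9
position: [0.4968, -0.3254, 0.0403]
orientation: [-0.0, -0.04, 0.999, 0.0]
force: [-0.4, -0.7, 1.0]
grip_width: 0.0377
```

Call:
carry_out(linear=[[-0.02,0,0.06],[-0.05,0,0.1],[-0.04,0.02,0.1],[-0.02,0.1,0.07],[0,0.12,0],[0,0.12,0],[0,0.12,0],[0,0.12,0]], rot=[[0,0,0],[0,0,0],[0,0,0],[0,0,0],[0,0,-0.025],[0,0,0],[0,0,0],[0,0,0]], fingers=[-0.2,0,0.3,1,1,1,1,1])

```text
t: 22.9
position: [0.4315, -0.0237, 0.2057]
orientation: [0.001, -0.0, 1.0, -0.0]
force: [0.9, 0.0, -0.6]
grip_width: 0.094
```

Call:
carry_out(linear=[[0,0.12,0],[0,0.12,0],[0,0.12,0],[0,0,0],[0,0,0]], rot=[[0,0,0],[0,0,0],[0,0,0],[0,0,0],[0,0,0]], fingers=[1,1,1,1,1])

```text
t: 23.52
position: [0.4318, 0.1543, 0.2053]
orientation: [-0.0, -0.001, 1.0, -0.0]
force: [0.1, 0.2, 0.7]
grip_width: 0.094
```

```bash
python3 sp.py green g1.png; python3 sp.py orange g1b.png
python3 - <<'E'
from h import *
for c in ('top','side'):
    p=get_image(c);save(p,c+'2.png')
    for n,z in (('yellow',.02),('blue',.036)):
        for m in mark_of(p,'spacer_'+n)[:1]:print(c,n,m['conf'],np.round(onz(p,m['uv'],z),4))
a=cv2.imread('pics/g1.png')[150:400,:];b=cv2.resize(cv2.imread('pics/side2.png')[290:430,300:480],None,fx=2.4,fy=2.4,interpolation=cv2.INTER_CUBIC)
o=np.zeros((600,640,3),np.uint8);o[:250]=a;o[255:255+b.shape[0],:b.shape[1]]=b;cv2.imwrite('pics/g1c.png',o)
E
```

```text
[0.4318 0.1543 0.2053] [-1.e-04 -7.e-04  1.e+00 -2.e-04]
[(0.66, [0.5585, 0.1921, 0.0])]
0.75 2165 [345. 307.] fit [0.5576 0.1922 0.2186] 0.04
grasp [0.48731863 0.17659229] delta units [0.1111 0.0445] rot units 0.0691
[0.4321 0.1533 0.2054] [ 0.e+00  8.e-04  1.e+00 -1.e-04]
[(0.62, [0.5444, 0.2949, 0.0])]
0.9 1561 [449. 276.] fit [ 0.5399  0.2978 -0.063 ] 0.692
grasp [0.46801599 0.30236517] delta units [0.0718 0.2982] rot units -0.0196
top yellow 0.45 [ 0.5834 -0.3181  0.02  ]
top blue 0.59 [ 0.5737 -0.3143  0.036 ]
side yellow 0.73 [ 0.5739 -0.3096  0.02  ]
side blue 0.78 [ 0.5593 -0.3192  0.036 ]
```

View pics/g1c.png

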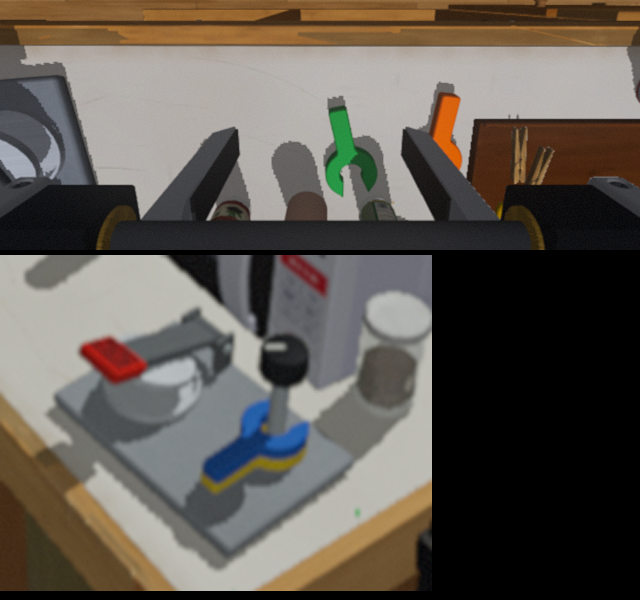

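Blue and yellow are stacked on the column. Green has been knocked to (0.558, 0.192), and the new fit confirms it. Grasping it there.

Call:
carry_out(linear=[[0.055,0.022,-0.09],[0.056,0.022,-0.09],[0,0,-0.1],[0,0,-0.08],[0,0,-0.04],[0,0,-0.002],[0,0,0],[0,0,0]], rot=[[0,0,0.035],[0,0,0.034],[0,0,0],[0,0,0],[0,0,0],[0,0,0],[0,0,0],[0,0,0]], fingers=[0,0,0,0,0,0,0,0])

```text
t: 25.12
position: [0.4885, 0.1767, 0.0058]
orientation: [0.001, -0.109, 0.994, 0.0]
force: [0.0, -0.4, 0.0]
grip_width: 0.0468
```

Call:
carry_out(linear=[[0,0,0],[0,0,0],[0,0,0],[0,0,0],[0,0,0],[0,0,0]], rot=[[0,0,0],[0,0,0],[0,0,0],[0,0,0],[0,0,0],[0,0,0]], fingers=[-1,-1,-1,-1,-1,-1])

```text
t: 25.88
position: [0.4875, 0.1766, 0.0047]
orientation: [0.0, -0.109, 0.994, -0.0]
force: [-1.0, 0.4, 4.0]
grip_width: 0.0219
```

Call:
carry_out(linear=[[0,0,0.06],[0,0,0.1],[-0.02,-0.03,0.1],[-0.03,-0.1,0.04],[-0.03,-0.12,0],[-0.03,-0.12,0],[-0.018,-0.12,0],[0,-0.12,0]], rot=[[0,0,0],[0,0,0],[0,0,0],[0,0,-0.02],[0,0,-0.024],[0,0,0],[0,0,0],[0,0,0]], fingers=[-1,-1,-1,-1,-1,-1,-1,-1])

```text
t: 26.88
position: [0.4224, -0.1301, 0.1542]
orientation: [0.0, -0.04, 0.999, -0.0]
force: [0.9, 0.3, 0.4]
grip_width: 0.0217
```

Call:
carry_out(linear=[[0,-0.12,0],[0,-0.12,0],[0,-0.1,0],[0,-0.068,-0.04],[0,0,-0.08],[0,0,-0.068],[0,0,0],[0,0,0]], rot=[[0,0,0],[0,0,0],[0,0,0],[0,0,0],[0,0,0],[0,0,0],[0,0,0],[0,0,0]], fingers=[-1,-1,-1,-1,-1,-1,-1,-1])

```text
t: 27.88
position: [0.4238, -0.3329, 0.0615]
orientation: [0.0, -0.04, 0.999, -0.001]
force: [0.9, -0.3, -0.6]
grip_width: 0.0217
```

```bash
cat > ck.py <<'E'
from h import *
import sys
st=state();J=q2R(st['orientation'])[:,1];yaw=np.arctan2(-J[0],J[1]);p=get_image('wrist');save(p,sys.argv[1])
print(np.round(st['position'],4),'yaw',round(yaw,4),st['grip_width'],np.round(st['force'],1))
# tab's centre line in the picture, against the tool's own: rows 280..350
for m in masks_of(p,'spacer_'+sys.argv[2])[:1]:
    r=m['region'];zt=st['position'][2]+.0115
    P=np.array([onz(p,(np.where(r[v])[0].mean(),v),zt,st) for v in range(290,350,4) if 25<r[v].sum()<60])
    if len(P)>3:
        k=np.polyfit(P[:,0],P[:,1],1);print('tab yaw',np.arctan(k[0]),'y at TCP x offset',np.polyval(k,st['position'][0])-st['position'][1],len(P))
E
python3 ck.py c3.png green
```

```text
[ 0.4238 -0.3329  0.0615] yaw 0.0796 0.02173844526985918 [ 0.9 -0.3 -0.6]
tab yaw 0.06918918340942974 y at TCP x offset 0.0003262042801469578 15
```

Call:
carry_out(linear=[[0.03,0.0026,0],[0.03,0.0026,0],[0.03,0.0026,0],[0.03,0.0026,0],[0.028,0.0024,0],[0,0,0],[0,0,0],[0,0,0]], rot=[[0,0,0],[0,0,0],[0,0,0],[0,0,0],[0,0,0],[0,0,0],[0,0,0],[0,0,0]], fingers=[-1,-1,-1,-1,-1,-1,-1,-1])

```text
t: 28.98
position: [0.4969, -0.326, 0.0604]
orientation: [-0.0, -0.039, 0.999, 0.0]
force: [-0.2, -0.8, -0.3]
grip_width: 0.0214
```

Call:
carry_out(linear=[[0,0,-0.008],[0,0,0],[0,0,0],[0,0,0],[0,0,0],[0,0,0],[0,0,0]], rot=[[0,0,0],[0,0,0],[0,0,0],[0,0,0],[0,0,0],[0,0,0],[0,0,0]], fingers=[-1,-1,-1,-0.2,-0.2,-0.2,-0.2])

```text
t: 29.85
position: [0.4973, -0.3259, 0.0564]
orientation: [-0.0, -0.04, 0.999, 0.0]
force: [-0.5, -0.3, 0.2]
grip_width: 0.0377
```

Call:
carry_out(linear=[[-0.02,0,0.06],[-0.05,0,0.1],[-0.04,0.02,0.1],[-0.02,0.1,0.03],[0,0.12,0],[0,0.12,0],[0,0.12,0],[0,0.12,0]], rot=[[0,0,0],[0,0,0],[0,0,0],[0,0,0],[0,0,-0.025],[0,0,0],[0,0,0],[0,0,0]], fingers=[-0.2,0,0.3,1,1,1,1,1])

```text
t: 30.85
position: [0.432, -0.0242, 0.2017]
orientation: [0.001, -0.0, 1.0, -0.0]
force: [1.2, -0.1, -0.1]
grip_width: 0.094
```

Call:
carry_out(linear=[[0,0.12,0],[0,0.12,0],[0,0.12,0],[0,0.12,0],[0,0.12,0],[0,0.02,0],[0,0,0],[0,0,0]], rot=[[0,0,0],[0,0,0],[0,0,0],[0,0,0],[0,0,0],[0,0,0],[0,0,0],[0,0,0]], fingers=[1,1,1,1,1,1,1,1])

```text
t: 31.85
position: [0.4325, 0.2827, 0.2014]
orientation: [-0.0, 0.0, 1.0, -0.0]
force: [-0.2, 0.9, -0.0]
grip_width: 0.0942
```

```bash
python3 sp.py orange o1.png
```

```text
[0.4325 0.2827 0.2014] [-1.e-04  4.e-04  1.e+00 -2.e-04]
[(0.76, [0.5489, 0.2956, 0.0])]
0.8 2435 [332. 298.] fit [ 0.5425  0.2942 -0.1266] 0.018
grasp [0.47112538 0.30332561] delta units [0.0772 0.0412] rot units -0.0401
```

Orange is where it was. The utensil tray is close at y≈0.335, so I'll go down with a narrow opening.

Call:
carry_out(linear=[[0.038,0.02,-0.09],[0.039,0.019,-0.09],[0,0,-0.1],[0,0,-0.06],[0,0,-0.02],[0,0,0],[0,0,0]], rot=[[0,0,-0.02],[0,0,-0.02],[0,0,0],[0,0,0],[0,0,0],[0,0,0],[0,0,0]], fingers=[-0.34,-0.34,-0.34,-0.34,-0.34,-0.34,-0.34])

```text
t: 32.88
position: [0.4722, 0.3038, 0.0233]
orientation: [0.001, 0.062, 0.998, 0.001]
force: [0.5, -0.7, 0.2]
grip_width: 0.0314
```

Call:
carry_out(linear=[[0,0,-0.015],[0,0,-0.016],[0,0,0],[0,0,0],[0,0,0],[0,0,0],[0,0,0],[0,0,0]], rot=[[0,0,0],[0,0,0],[0,0,0],[0,0,0],[0,0,0],[0,0,0],[0,0,0],[0,0,0]], fingers=[-0.34,-0.34,-0.34,-1,-1,-1,-1,-1])

```text
t: 33.88
position: [0.4709, 0.3035, 0.006]
orientation: [0.0, 0.062, 0.998, 0.0]
force: [-0.2, -0.3, -0.8]
grip_width: 0.0216
```

Call:
carry_out(linear=[[0,0,0.06],[0,0,0.1],[-0.02,-0.03,0.1],[-0.03,-0.1,0.04],[-0.03,-0.12,0],[-0.016,-0.12,0],[0,-0.12,0],[0,-0.12,0]], rot=[[0,0,0],[0,0,0],[0,0,0],[0,0,0.022],[0,0,0.022],[0,0,0.022],[0,0,0],[0,0,0]], fingers=[-1,-1,-1,-1,-1,-1,-1,-1])

```text
t: 34.88
position: [0.4224, -0.0032, 0.1562]
orientation: [0.001, -0.041, 0.999, -0.0]
force: [1.2, 0.1, 0.5]
grip_width: 0.0217
```

Call:
carry_out(linear=[[0,-0.12,0],[0,-0.12,0],[0,-0.12,0],[0,-0.12,0],[0,-0.11,0],[0,-0.072,-0.03],[0,0,-0.08],[0,0,-0.045]], rot=[[0,0,0],[0,0,0],[0,0,0],[0,0,0],[0,0,0],[0,0,0],[0,0,0],[0,0,0]], fingers=[-1,-1,-1,-1,-1,-1,-1,-1])

```text
t: 35.88
position: [0.4218, -0.3322, 0.0763]
orientation: [-0.001, -0.041, 0.999, 0.001]
force: [0.9, -0.5, -0.9]
grip_width: 0.0218
```

Call:
carry_out(linear=[[0,0,0],[0,0,0],[0,0,0]], rot=[[0,0,0],[0,0,0],[0,0,0]], fingers=[-1,-1,-1])

```text
t: 36.25
position: [0.4236, -0.3332, 0.08]
orientation: [0.001, -0.041, 0.999, -0.001]
force: [0.4, -0.2, -0.9]
grip_width: 0.0216
```

```bash
python3 ck.py c4.png orange
python3 - <<'E'
from h import *
p=get_image('side');save(p,'side3.png')
cv2.imwrite('pics/s3c.png',cv2.resize(cv2.imread('pics/side3.png')[270:430,290:490],None,fx=3,fy=3,interpolation=cv2.INTER_CUBIC))
E
```

```text
[ 0.4236 -0.3332  0.08  ] yaw 0.0829 0.02156642208824979 [ 0.4 -0.2 -0.9]
tab yaw 0.08183534023915263 y at TCP x offset 0.0003581221926390876 15
```

View pics/s3c.png

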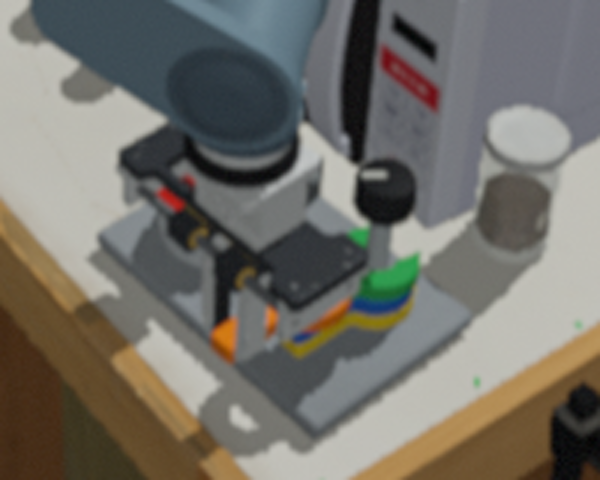

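The three placed spacers sit in a neat stack and orange is in line above them. Sliding in.

Call:
carry_out(linear=[[0.03,0.0026,0],[0.03,0.0026,0],[0.03,0.0026,0],[0.03,0.0026,0],[0.028,0.0024,0],[0,0,0],[0,0,0],[0,0,0]], rot=[[0,0,0],[0,0,0],[0,0,0],[0,0,0],[0,0,0],[0,0,0],[0,0,0],[0,0,0]], fingers=[-1,-1,-1,-1,-1,-1,-1,-1])

```text
t: 37.4
position: [0.4964, -0.3262, 0.0784]
orientation: [-0.0, -0.041, 0.999, 0.0]
force: [-1.1, 0.2, -0.3]
grip_width: 0.0219
```

Call:
carry_out(linear=[[0,0,-0.009],[0,0,0],[0,0,0],[0,0,0],[0,0,0],[0,0,0],[0,0,0]], rot=[[0,0,0],[0,0,0],[0,0,0],[0,0,0],[0,0,0],[0,0,0],[0,0,0]], fingers=[-1,-1,-1,-0.2,-0.2,-0.2,-0.2])

```text
t: 38.28
position: [0.4969, -0.3261, 0.0739]
orientation: [-0.0, -0.041, 0.999, 0.0]
force: [0.2, -0.5, 0.9]
grip_width: 0.0375
```

Call:
carry_out(linear=[[-0.02,0,0.06],[-0.05,0,0.1],[0,0,0.1],[0.02,0,0.1],[0.04,0.01,0.1],[0.01,0,0.03],[0,0,0],[0,0,0]], rot=[[0,0,0],[0,0,0],[0,0,0],[0,0,0],[0,0,-0.025],[0,0,0],[0,0,0],[0,0,0]], fingers=[-0.2,0,0.3,1,1,1,1,1])

```text
t: 39.28
position: [0.4957, -0.3206, 0.316]
orientation: [-0.002, -0.002, 1.0, 0.002]
force: [-0.5, 0.4, -0.7]
grip_width: 0.0939
```

Run:
```python
from h import *
st=state();print(np.round(st['position'],4))
w=get_image('wrist');save(w,'w5.png');p=get_image('side');save(p,'side4.png');t=get_image('top');save(t,'top4.png')
for n,z in zip(['yellow','blue','green','orange'],(.02,.036,.052,.068)):
    for q,c in ((w,'w'),(p,'s'),(t,'t')):
        for m in mark_of(q,'spacer_'+n)[:1]:print(c,n,m['conf'],np.round(onz(q,m['uv'],z,st),4))
a=cv2.resize(cv2.imread('pics/w5.png')[120:400,200:500],(600,560)) [:,:400]
b=cv2.resize(cv2.imread('pics/side4.png')[300:420,330:470],None,fx=2.8,fy=2.8,interpolation=cv2.INTER_CUBIC)
o=np.zeros((560,800,3),np.uint8);o[:,:400]=a;o[:b.shape[0],400:400+b.shape[1]]=b;cv2.imwrite('pics/st.png',o)
```

```text
[ 0.4957 -0.3206  0.316 ]
w yellow 0.61 [ 0.7089 -0.3165  0.02  ]
t yellow 0.59 [ 0.5761 -0.3135  0.02  ]
s blue 0.46 [ 0.5656 -0.3192  0.036 ]
t blue 0.61 [ 0.5758 -0.3317  0.036 ]
s green 0.65 [ 0.5691 -0.3265  0.052 ]
t green 0.43 [ 0.5755 -0.3198  0.052 ]
w orange 0.74 [ 0.5733 -0.3223  0.068 ]
s orange 0.55 [ 0.5726 -0.3128  0.068 ]
t orange 0.66 [ 0.5659 -0.3173  0.068 ]
```

View pics/st.png

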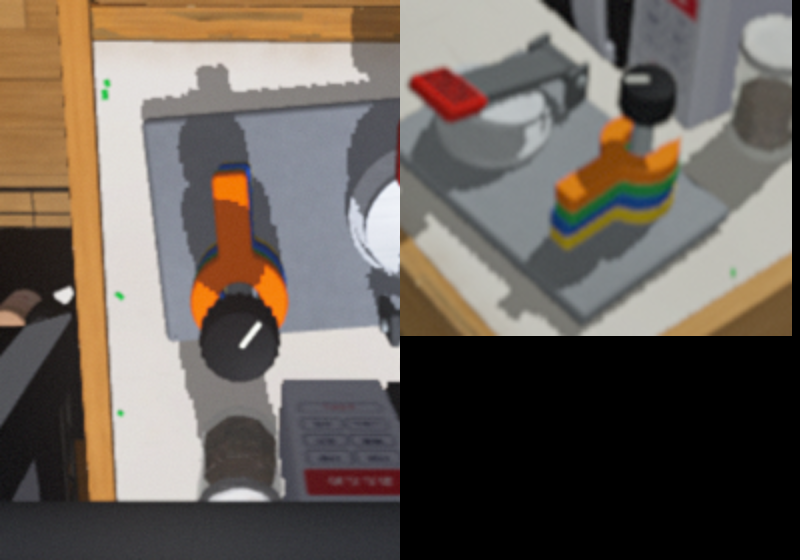

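All four are stacked flat; the white cap line sits at roughly 45°. Before working at the cap I need the microwave's extents.

Run:
```python
from h import *
p=get_image('side')
b=onz(p,(430,345),0);print('bottom corner',b)
for uv in [(430,265),(434,270),(438,258)]:
    o,d=ray(p,uv);t=((b-o)[:2]@d[:2])/(d[:2]@d[:2]);print(uv,o+d*t)
t=get_image('top')
for uv in [(470,210),(300,207),(300,218),(433,222)]: print('top',uv,[np.round(onz(t,uv,z),3).tolist() for z in (0,.25,.3)])
c=cv2.imread('pics/side0.png')[140:400,310:560];d=cv2.imread('pics/top4.png')[170:310,390:500]
o=np.zeros((520,760,3),np.uint8);o[:520,:500]=cv2.resize(c,(500,520),interpolation=cv2.INTER_CUBIC);o[:331,500:760]=cv2.resize(d,(260,331));cv2.imwrite('pics/mw.png',o)
```

```text
bottom corner [ 0.66866305 -0.27129318  0.        ]
(430, 265) [ 0.65245236 -0.25404495  0.2449742 ]
(434, 270) [ 0.65936917 -0.26121587  0.23239321]
(438, 258) [ 0.66289176 -0.26497392  0.26677618]
top (470, 210) [[0.705, -0.375, 0.0], [0.662, -0.287, 0.25], [0.654, -0.269, 0.3]]
top (300, 207) [[0.697, 0.161, 0.0], [0.656, 0.157, 0.25], [0.648, 0.156, 0.3]]
top (300, 218) [[0.662, 0.16, 0.0], [0.627, 0.156, 0.25], [0.62, 0.155, 0.3]]
top (433, 222) [[0.663, -0.258, 0.0], [0.628, -0.19, 0.25], [0.621, -0.177, 0.3]]
```

View pics/mw.png

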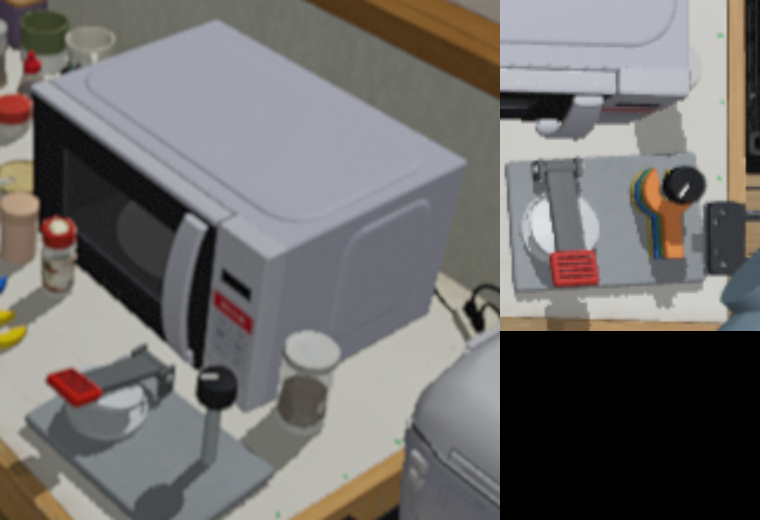

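The microwave's front-right corner is near (0.66, -0.27), about 0.25 m high. The gripper body will be around 0.22 m, so I'll turn the cap in two strokes from +75° to about -15° of jaw yaw, which stays clear of it.

Call:
carry_out(linear=[[0.037,0,0],[0.037,0,0],[0.037,0,0],[0.037,0,0],[0,0,0],[0,0,0],[0,0,0],[0,0,0]], rot=[[0,0,0.052],[0,0,0.052],[0,0,0.052],[0,0,0.052],[0,0,0.052],[0,0,0.052],[0,0,0.052],[0,0,0.052]], fingers=[1,1,1,1,1,1,1,1], squeeze=40)

```text
t: 41.12
position: [0.6581, -0.1253, 0.2926]
orientation: [-0.046, -0.438, 0.894, -0.083]
force: [0.0, 0.2, -0.6]
grip_width: 0.0939
```

Call:
carry_out(linear=[[0,0,-0.05],[0,0,0],[0,0,0]], rot=[[0,0,0],[0,0,0],[0,0,0]], fingers=[1,1,1])

```text
t: 41.5
position: [0.6577, -0.1272, 0.2686]
orientation: [-0.045, -0.436, 0.895, -0.083]
force: [0.1, -0.9, 0.4]
grip_width: 0.094
```

Run:
```python
from h import *
st=state();J=q2R(st['orientation']);print(np.round(st['position'],4),np.degrees(np.arctan2(-J[0,1],J[1,1])),np.round(st['joint_positions'],3),np.round(J[:,2],3))
```

```text
[ 0.6577 -0.1272  0.2686] 52.4858055472869 [-0.283  0.238  1.46  -0.187  1.402 -2.734] [-0.009 -0.188 -0.982]
```

The wrist hit its joint-6 limit and the pose drifted, with no contact. I'll back up and level out, then use shorter strokes of +20° to -25°.

Call:
carry_out(linear=[[-0.03,-0.02,0.08],[-0.08,-0.06,0.05],[-0.05,-0.08,0],[0,0,0],[0,0,0]], rot=[[0,0,-0.05],[0,0,-0.05],[0,0,-0.03],[0,0,0],[0,0,0]], fingers=[1,1,1,1,1])

```text
t: 42.12
position: [0.5777, -0.2069, 0.3334]
orientation: [-0.061, -0.246, 0.965, -0.072]
force: [0.2, 0.4, 0.5]
grip_width: 0.0943
```

```bash
cat > to.py <<'E'
from h import *
import sys
x,y,z,yaw=map(float,sys.argv[1:5])
st=state();Rc=R.from_matrix(q2R(st['orientation']));J=Rc.as_matrix()
Rt=R.from_euler('z',yaw,degrees=True)*R.from_quat([0,1,0,0])
print(np.round(st['position'],4),'yaw',round(np.degrees(np.arctan2(-J[0,1],J[1,1])),2),np.round(st['joint_positions'],3),'F',np.round(st['force'],1),'T',np.round(st['torque'],2))
print('lin',np.round((np.array([x,y,z])-st['position'])/.5,4),'rot',np.round((Rt*Rc.inv()).as_rotvec()/np.pi,4))
E
python3 to.py .5695 -.3208 .30 20
```

```text
[ 0.5777 -0.2069  0.3334] yaw 29.11 [-0.442  0.107  1.493 -0.188  1.545 -2.507] F [0.2 0.4 0.5] T [ 0.13 -0.01 -0.01]
lin [-0.0165 -0.2278 -0.0668] rot [ 0.0518 -0.0303 -0.0478]
```

Call:
carry_out(linear=[[-0.008,-0.1,0],[-0.008,-0.1,0],[0,-0.028,-0.03],[0,0,-0.036],[0,0,0],[0,0,0],[0,0,0]], rot=[[0.0259,-0.015,-0.0239],[0.0259,-0.0153,-0.0239],[0,0,0],[0,0,0],[0,0,0],[0,0,0],[0,0,0]], fingers=[1,1,1,1,1,1,1])

```text
t: 43.0
position: [0.5702, -0.3197, 0.3007]
orientation: [-0.0, -0.175, 0.985, -0.0]
force: [0.1, 0.0, 0.2]
grip_width: 0.094
```

```bash
python3 to.py .5695 -.3208 .126 20
```

```text
[ 0.5702 -0.3197  0.3007] yaw 20.12 [-6.840e-01  1.940e-01  1.445e+00 -1.000e-03  1.502e+00 -2.606e+00] F [0.1 0.  0.2] T [0.12 0.03 0.02]
lin [-0.0013 -0.0022 -0.3494] rot [ 0.0003  0.     -0.0007]
```

Call:
carry_out(linear=[[0,-0.002,-0.09],[0,0,-0.09],[0,0,-0.09],[0,0,-0.055],[0,0,-0.024],[0,0,0],[0,0,0]], rot=[[0,0,0],[0,0,0],[0,0,0],[0,0,0],[0,0,0],[0,0,0],[0,0,0]], fingers=[1,1,1,1,1,1,1])

```text
t: 43.88
position: [0.5705, -0.3223, 0.1273]
orientation: [0.001, -0.174, 0.985, -0.001]
force: [-0.2, 0.5, 0.4]
grip_width: 0.0942
```

Call:
carry_out(linear=[[0,0,0],[0,0,0],[0,0,0],[0,0,0],[0,0,0],[0,0,0],[0,0,0]], rot=[[0,0,0],[0,0,0],[0,0,0],[0,0,0],[0,0,0],[0,0,0],[0,0,0]], fingers=[-1,-1,-1,-1,-1,-1,-1])

```text
t: 44.75
position: [0.5693, -0.321, 0.1252]
orientation: [-0.001, -0.174, 0.985, 0.001]
force: [-1.5, 3.3, 3.3]
grip_width: 0.0434
```

```bash
python3 to.py .5695 -.3208 .126 20; python3 -c "
from h import *
print(state()['grip_width'])"
```

```text
[ 0.5693 -0.321   0.1252] yaw 20.03 [-0.687  0.332  1.604 -0.     1.208 -2.607] F [-1.5  3.3  3.3] T [0.67 0.36 0.02]
lin [0.0005 0.0004 0.0016] rot [-0.0005 -0.0006 -0.0002]
0.043436677156403744
```

Call:
carry_out(linear=[[0,0,0],[0,0,0],[0,0,0],[0,0,0],[0,0,0],[0,0,0],[0,0,0]], rot=[[0,0,-0.05],[0,0,-0.05],[0,0,-0.05],[0,0,-0.05],[0,0,-0.05],[0,0,0],[0,0,0]], fingers=[-1,-1,-1,-1,-1,-1,-1])

```text
t: 45.62
position: [0.5693, -0.3198, 0.1251]
orientation: [-0.001, 0.216, 0.976, 0.002]
force: [-2.2, 6.9, 4.0]
grip_width: 0.0433
```

```bash
python3 to.py .5695 -.3208 .126 20
```

```text
[ 0.5693 -0.3198  0.1251] yaw -24.96 [-0.686  0.332  1.605  0.002  1.209 -1.822] F [-2.2  6.9  4. ] T [ 1.25  0.4  -0.04]
lin [ 0.0003 -0.0019  0.0017] rot [-0.0011 -0.0011  0.2498]
```

Call:
carry_out(linear=[[0,0,0],[0,0,0],[0,0,0],[0,0,0],[0,0,0],[0,0,0],[0,0,0],[0,0,0]], rot=[[0,0,0],[0,0,0],[0,0,0.05],[0,0,0.05],[0,0,0.05],[0,0,0.05],[0,0,0.05],[0,0,0]], fingers=[1,1,1,1,1,1,1,1])

```text
t: 46.62
position: [0.5695, -0.322, 0.1252]
orientation: [-0.0, -0.173, 0.985, -0.0]
force: [-0.8, 1.0, 0.3]
grip_width: 0.0944
```

Call:
carry_out(linear=[[0,0,0],[0,0,0],[0,0,0],[0,0,0],[0,0,0],[0,0,0],[0,0,0],[0,0,0]], rot=[[0,0,0],[0,0,0],[0,0,0],[0,0,0],[0,0,0],[0,0,0],[0,0,0],[0,0,0]], fingers=[-1,-1,-1,-1,-1,-1,-1,-1])

```text
t: 47.62
position: [0.5693, -0.321, 0.1252]
orientation: [-0.001, -0.174, 0.985, 0.001]
force: [-2.2, 3.8, 4.0]
grip_width: 0.0433
```

```bash
python3 to.py .5695 -.3208 .126 20
```

```text
[ 0.5693 -0.321   0.1252] yaw 20.03 [-0.686  0.332  1.604 -0.     1.208 -2.607] F [-2.2  3.8  4. ] T [0.86 0.46 0.  ]
lin [0.0004 0.0003 0.0017] rot [-0.0005 -0.0006 -0.0002]
```

Stroke 1 worked, with a z torque of about 0.04 N m from the free screw. I'll do strokes 2 to 4 and watch for the ratchet torque.

Call:
carry_out(linear=[[0,0,0],[0,0,0],[0,0,0],[0,0,0],[0,0,0],[0,0,0]], rot=[[0,0,-0.05],[0,0,-0.05],[0,0,-0.05],[0,0,-0.05],[0,0,-0.05],[0,0,0]], fingers=[-1,-1,-1,-1,-1,-1])

```text
t: 48.38
position: [0.5694, -0.3199, 0.1252]
orientation: [-0.001, 0.216, 0.976, 0.002]
force: [-2.4, 7.0, 4.7]
grip_width: 0.0431
```

```bash
python3 to.py .5695 -.3208 .126 20
```

```text
[ 0.5694 -0.3199  0.1252] yaw -25.01 [-0.686  0.332  1.605  0.002  1.209 -1.821] F [-2.4  7.   4.7] T [ 1.41  0.43 -0.01]
lin [ 0.0003 -0.0018  0.0016] rot [-0.0011 -0.001   0.25  ]
```

Call:
carry_out(linear=[[0,0,0],[0,0,0],[0,0,0],[0,0,0],[0,0,0],[0,0,0],[0,0,0],[0,0,0]], rot=[[0,0,0],[0,0,0],[0,0,0.05],[0,0,0.05],[0,0,0.05],[0,0,0.05],[0,0,0.05],[0,0,0]], fingers=[1,1,1,1,1,1,1,1])

```text
t: 49.38
position: [0.5695, -0.3221, 0.1252]
orientation: [-0.0, -0.173, 0.985, -0.0]
force: [-0.7, 0.2, -0.3]
grip_width: 0.0943
```

Call:
carry_out(linear=[[0,0,0],[0,0,0],[0,0,0],[0,0,0],[0,0,0],[0,0,0],[0,0,0],[0,0,0]], rot=[[0,0,0],[0,0,0],[0,0,0],[0,0,0],[0,0,0],[0,0,0],[0,0,0],[0,0,0]], fingers=[-1,-1,-1,-1,-1,-1,-1,-1])

```text
t: 50.38
position: [0.5693, -0.321, 0.1252]
orientation: [-0.001, -0.174, 0.985, 0.001]
force: [-2.1, 4.7, 3.9]
grip_width: 0.0432
```

Call:
carry_out(linear=[[0,0,0],[0,0,0],[0,0,0],[0,0,0],[0,0,0]], rot=[[0,0,-0.05],[0,0,-0.05],[0,0,-0.05],[0,0,-0.05],[0,0,-0.05]], fingers=[-1,-1,-1,-1,-1])

```text
t: 51.0
position: [0.5694, -0.3199, 0.1252]
orientation: [-0.001, 0.218, 0.976, 0.002]
force: [-1.3, 7.5, 4.4]
grip_width: 0.0432
```

```bash
python3 to.py .5695 -.3208 .126 20
```

```text
[ 0.5694 -0.3199  0.1252] yaw -25.21 [-0.686  0.332  1.605  0.002  1.209 -1.818] F [-1.3  7.5  4.4] T [1.51 0.41 0.22]
lin [ 0.0003 -0.0019  0.0016] rot [-0.0011 -0.0011  0.2512]
```

Call:
carry_out(linear=[[0,0,0],[0,0,0],[0,0,0],[0,0,0],[0,0,0],[0,0,0],[0,0,0],[0,0,0]], rot=[[0,0,0],[0,0,0],[0,0,0.05],[0,0,0.05],[0,0,0.05],[0,0,0.05],[0,0,0.05],[0,0,0]], fingers=[1,1,1,1,1,1,1,1])

```text
t: 52.0
position: [0.5696, -0.3221, 0.1252]
orientation: [-0.0, -0.173, 0.985, -0.0]
force: [0.4, 0.2, 0.2]
grip_width: 0.0942
```

Call:
carry_out(linear=[[0,0,0],[0,0,0],[0,0,0],[0,0,0],[0,0,0],[0,0,0],[0,0,0],[0,0,0]], rot=[[0,0,0],[0,0,0],[0,0,0],[0,0,0],[0,0,0],[0,0,0],[0,0,0],[0,0,0]], fingers=[-1,-1,-1,-1,-1,-1,-1,-1])

```text
t: 53.0
position: [0.5693, -0.321, 0.1252]
orientation: [-0.001, -0.174, 0.985, 0.001]
force: [-1.5, 4.7, 3.1]
grip_width: 0.0433
```

Call:
carry_out(linear=[[0,0,0],[0,0,0],[0,0,0],[0,0,0],[0,0,0]], rot=[[0,0,-0.05],[0,0,-0.05],[0,0,-0.05],[0,0,-0.05],[0,0,-0.05]], fingers=[-1,-1,-1,-1,-1])

```text
t: 53.62
position: [0.5694, -0.3199, 0.1252]
orientation: [-0.001, 0.218, 0.976, 0.002]
force: [-1.1, 8.7, 4.3]
grip_width: 0.043
```

```bash
python3 to.py .5695 -.3208 .126 20
```

```text
[ 0.5694 -0.3199  0.1252] yaw -25.21 [-0.686  0.332  1.605  0.002  1.209 -1.818] F [-1.1  8.7  4.3] T [1.51 0.43 0.19]
lin [ 0.0002 -0.0018  0.0016] rot [-0.0011 -0.001   0.2512]
```

Strokes 3 and 4 show 0.2 N m, so the ratchet is slipping. I'll release, rise and check the white line and the stack.

Call:
carry_out(linear=[[0,0,0],[0,0,0],[0,0,0],[0,0,0.08],[0,0,0.1],[0,0,0.1],[-0.05,0,0.1],[-0.1,0,0]], rot=[[0,0,0],[0,0,0],[0,0,0],[0,0,0],[0,0,0],[0,0,0.05],[0,0,0.05],[0,0,0.039]], fingers=[1,1,1,1,1,1,1,1])

```text
t: 54.62
position: [0.4959, -0.3234, 0.321]
orientation: [0.003, -0.003, 1.0, -0.004]
force: [-0.7, 0.4, 0.3]
grip_width: 0.094
```

Call:
carry_out(linear=[[0,0,0],[0,0,0],[0,0,0]], rot=[[0,0,0],[0,0,0],[0,0,0]], fingers=[1,1,1])

```text
t: 55.0
position: [0.4952, -0.3217, 0.3148]
orientation: [-0.001, -0.001, 1.0, 0.0]
force: [1.1, -0.5, -0.6]
grip_width: 0.0938
```

```bash
python3 lp.py w6.png; python3 to.py .462 -.196 .12 0; python3 -c "
from h import *
p=get_image('side');save(p,'side6.png')
a=cv2.resize(cv2.imread('pics/w6.png')[120:400,200:480],(420,420));b=cv2.resize(cv2.imread('pics/side6.png')[300:420,330:450],(360,360))
o=np.zeros((420,780,3),np.uint8);o[:,:420]=a;o[:360,420:]=b;cv2.imwrite('pics/st6.png',o)"
```

```text
[ 0.4952 -0.3217  0.3148] [-6.e-04 -5.e-04  1.e+00  4.e-04]
column_seat [(0.55, [321.0, 257.7], [0.5696, -0.3196, 0.02])]
cap_grip [(0.61, [324.4, 288.3], [0.5696, -0.316, 0.134]), (0.35, [319.4, 339.8], [0.6368, -0.3218, 0.134])]
pedal_pad [(0.58, [424.5, 197.1], [0.4688, -0.199, 0.101])]
cap_grip mask [(0.61, [371.2, 221.9], np.int64(17856), [0.4914, -0.2652, 0.134])]
pedal_pad mask [(0.86, [418.7, 223.9], np.int64(4923), [0.5008, -0.2032, 0.101])]
[ 0.4948 -0.3215  0.315 ] yaw 0.07 [-0.768  0.037  1.59  -0.     1.516 -2.34 ] F [-0.1 -0.5  0.1] T [0.   0.03 0.03]
lin [-0.0656  0.251  -0.3899] rot [-0.0002 -0.0004 -0.0004]
```

View pics/st6.png

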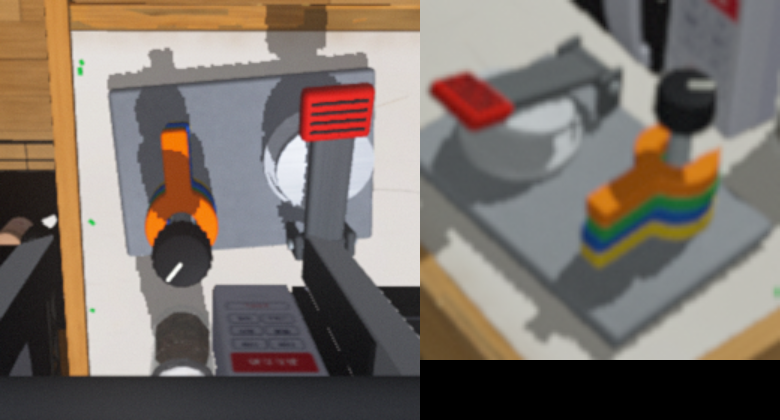

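The line has turned a full 180°, so the screw is tight and the ratchet slipped about 1.7 rad; the stack is intact. Now the pedal, with fingers closed.

Call:
carry_out(linear=[[-0.02,0.08,0],[-0.02,0.08,0],[-0.025,0.09,-0.05],[0,0,-0.1],[0,0,-0.1],[0,0,-0.11],[0,0,0],[0,0,0]], rot=[[0,0,0],[0,0,0],[0,0,0],[0,0,0],[0,0,0],[0,0,0],[0,0,0],[0,0,0]], fingers=[-1,-1,-1,-1,-1,-1,-1,-1])

```text
t: 56.35
position: [0.4632, -0.1974, 0.1374]
orientation: [0.001, -0.0, 1.0, -0.001]
force: [0.4, 0.4, 1.3]
grip_width: 0.0172
```

Call:
carry_out(linear=[[0,0,-0.03],[0,0,-0.03],[0,0,-0.03],[0,0,-0.03],[0,0,0],[0,0,0]], rot=[[0,0,0],[0,0,0],[0,0,0],[0,0,0],[0,0,0],[0,0,0]], fingers=[-1,-1,-1,-1,-1,-1])

```text
t: 57.1
position: [0.4616, -0.1968, 0.0753]
orientation: [-0.001, -0.0, 1.0, 0.0]
force: [-4.2, 0.5, 6.2]
grip_width: 0.0005
```

Call:
carry_out(linear=[[0,0,-0.02],[0,0,-0.012],[0,0,0],[0,0,0],[0,0,0]], rot=[[0,0,0],[0,0,0],[0,0,0],[0,0,0],[0,0,0]], fingers=[-1,-1,-1,-1,-1])

```text
t: 57.72
position: [0.4614, -0.1973, 0.0616]
orientation: [-0.002, -0.001, 1.0, 0.0]
force: [-12.4, 2.2, 23.4]
grip_width: 0.0004
```

The force jumped to 23 N at z = 0.0616, which is the stop. I'll hold briefly, then lift off and retreat clear.

Call:
carry_out(linear=[[0,0,0],[0,0,0],[0,0,0.03],[0,0,0.04],[0,0,0.06],[0,0,0.1],[0,0,0.1],[-0.03,0.05,0.1]], rot=[[0,0,0],[0,0,0],[0,0,0],[0,0,0],[0,0,0],[0,0,0],[0,0,0],[0,0,0]], fingers=[-1,-1,-1,-1,-1,-1,-1,-1])

```text
t: 58.72
position: [0.4471, -0.1718, 0.2753]
orientation: [-0.0, 0.0, 1.0, 0.001]
force: [0.7, 0.2, 0.6]
grip_width: 0.0004
```

Call:
carry_out(linear=[[-0.04,0.1,0.02],[-0.04,0.1,0.02],[0,0,0],[0,0,0],[0,0,0],[0,0,0],[0,0,0],[0,0,0]], rot=[[0,0,0],[0,0,0],[0,0,0],[0,0,0],[0,0,0],[0,0,0],[0,0,0],[0,0,0]], fingers=[-1,-1,-1,-1,-1,-1,-1,-1])

```text
t: 59.72
position: [0.407, -0.0718, 0.2941]
orientation: [-0.001, -0.0, 1.0, 0.0]
force: [-0.5, 0.4, 0.3]
grip_width: 0.0002
```

Run:
```python
from h import *
s=state();print(s['t'],np.round(s['position'],3),np.round(s['force'],1))
p=get_image('side');save(p,'side7.png')
q=get_image('top')
for pp in (p,q):
    for m in mark_of(pp,'pedal_pad')[:1]:print(m['conf'],m['uv'],onz(pp,m['uv'],.101))
a=cv2.imread('pics/side6.png')[290:430,310:470];b=cv2.imread('pics/side7.png')[290:430,310:470]
cv2.imwrite('pics/f.png',cv2.resize(np.hstack([a,b]),None,fx=2.5,fy=2.5,interpolation=cv2.INTER_CUBIC))
```

```text
59.725 [ 0.407 -0.072  0.294] [-0.5  0.4  0.3]
0.75 [347.3, 330.1] [ 0.47149106 -0.19707433  0.101     ]
0.63 [422.2, 284.2] [ 0.46654886 -0.20059644  0.101     ]
```

View pics/f.png

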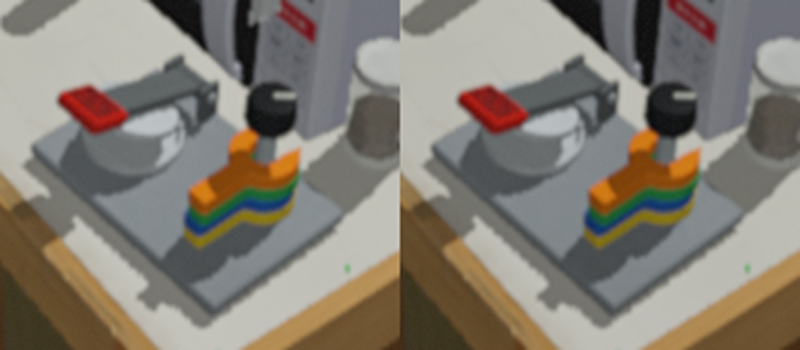

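The pedal is back up in the same place as before, the stack is unchanged and the robot is clear. Handing in.

```bash
python3 -c "
from workcell import *
print(sign_off())"
```

```text
the job is handed in; nothing more can be done
None
```

The press is set up and the job was handed in at about 60 s of the 210 s allowed. Sign-off gives no verdict.

**Spacers:** All four were present and are stacked on the column from the base up: yellow, blue, green, orange. Green was knocked a few centimetres aside partway through, so I measured it again before picking it up. The last side picture shows one flat stack, unchanged by the later steps.

**Cap:** I turned it clockwise in four 45° strokes. The torque reading was about 0.2 N m in the last two strokes, and the white line ended half a turn from where it began. Together these put the screw at its stop, with the ratchet slipped by about 1.7 rad.

**Pedal:** It went down until the force rose to 23 N with the fingertip at 61.6 mm, against 62 mm for the stop. It then came back up to where it was before.

**What went wrong or disagreed:**
- While first turning the wrist over the cap, the last joint reached its range limit and the arm drifted over the microwave's front edge. The force reading showed no contact, and I recovered and used shorter strokes.
- The network's marks for the spacers lower in the stack scattered by 1 to 2 cm, and one was far off. I relied on the pictures and the measured arm positions for those.
- I did not measure the jars, tin and cup again at the end. The arm met no unexpected force near them.
- I viewed 14 pictures.

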